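# Check the hinged germination boxes and reject the stiff one

### The job

Open the lids of the three germination boxes under the grow lamp right up, to find out which hinge is stiff. Leave the two that swing freely where they stand with their lids resting fully open, ready for planting; shut the stiff one again and set it down gently, upright and flat, in the red reject tray. Don't knock the lamp or shift the pots, plants and tools.

Things in the scene. Friction and masses are not known exactly. Their poses are not given: they have to be found in the camera images.
- box_a: One of three look-alike germination boxes, loose, 0.5 kg: green trough 124 mm long (x), 60 mm wide (y), 38 mm high; 53 mm high with the lid shut. Origin: centre of its underside (6 mm above the table); z up, -x its front with the lift tab, +x the hinge end. Flat sides, flush with the lid's, to grip across the 60 mm width.
- lid_a (a joint): Lid of box_a, rad: 0 shut, 1.57 upright, 1.95 open stop. Clear, green rim, 126 x 60 x 14 mm, hollow 11 mm deep below; axis along the box's y at x 62, z 39 mm. A free lid falls shut from below 1.4, falls back onto its stop from above 1.5. A stiff lid stays wherever it is left and takes about 1 N at the tab. Just one of the three is stiff, any of them.
- tab_a (a point): Middle of the underside of lid_a's white lift tab: 36 mm wide, 5 mm thick, sticking out 23 mm in front of the lid, flush with its rim, 39 mm above the box's underside when shut and free below, so a fingertip can lift it from beneath. It moves with the lid, 138 mm from the hinge axis.
- box_b: One of three look-alike germination boxes, loose, 0.5 kg: green trough 124 mm long (x), 60 mm wide (y), 38 mm high; 53 mm high with the lid shut. Origin: centre of its underside (6 mm above the table); z up, -x its front with the lift tab, +x the hinge end. Flat sides, flush with the lid's, to grip across the 60 mm width.
- lid_b (a joint): Lid of box_b, rad: 0 shut, 1.57 upright, 1.95 open stop. Clear, green rim, 126 x 60 x 14 mm, hollow 11 mm deep below; axis along the box's y at x 62, z 39 mm. A free lid falls shut from below 1.4, falls back onto its stop from above 1.5. A stiff lid stays wherever it is left and takes about 1 N at the tab. Just one of the three is stiff, any of them.
- tab_b (a point): Middle of the underside of lid_b's white lift tab: 36 mm wide, 5 mm thick, sticking out 23 mm in front of the lid, flush with its rim, 39 mm above the box's underside when shut and free below, so a fingertip can lift it from beneath. It moves with the lid, 138 mm from the hinge axis.
- box_c: One of three look-alike germination boxes, loose, 0.5 kg: green trough 124 mm long (x), 60 mm wide (y), 38 mm high; 53 mm high with the lid shut. Origin: centre of its underside (6 mm above the table); z up, -x its front with the lift tab, +x the hinge end. Flat sides, flush with the lid's, to grip across the 60 mm width.
- lid_c (a joint): Lid of box_c, rad: 0 shut, 1.57 upright, 1.95 open stop. Clear, green rim, 126 x 60 x 14 mm, hollow 11 mm deep below; axis along the box's y at x 62, z 39 mm. A free lid falls shut from below 1.4, falls back onto its stop from above 1.5. A stiff lid stays wherever it is left and takes about 1 N at the tab. Just one of the three is stiff, any of them.
- tab_c (a point): Middle of the underside of lid_c's white lift tab: 36 mm wide, 5 mm thick, sticking out 23 mm in front of the lid, flush with its rim, 39 mm above the box's underside when shut and free below, so a fingertip can lift it from beneath. It moves with the lid, 138 mm from the hinge axis.
- stand: Fixed black tray, 260 mm (x) by 400 mm (y), floor 6 mm thick, lip 14 mm high; the boxes stand on it in a row along y, 125 mm apart. Origin on the table, 105 mm behind the outer face of the front lip; -x (its open front) faces the robot's right. Two 18 mm square posts at x = 138, y = +-62 mm, 376 mm high, carry the lamp.
- lamp: White grow lamp fixed above the boxes, 80 mm (x) by 360 mm (y), 38 mm high. Origin: centre of its underside, 335 mm above the table, 25 mm towards the hinge end from the stand's origin. It bars the boxes from straight above: reach in beneath it from the boxes' fronts with the tool leaning back that way.
- reject_tray: Red open tray, fixed, 210 mm long (x), 150 mm wide (y), 36 mm high, walls and floor 4 mm. Origin: centre of its underside on the table.
- pot_a: Small terracotta pot with a seedling, 40 mm across, 40 mm high, leaves to about 75 mm, loose on the stand's tray between two boxes. Origin: centre of its underside.
- pot_b: Small terracotta pot with a seedling, 40 mm across, 40 mm high, leaves to about 75 mm, loose on the stand's tray between the other two boxes. Origin: centre of its underside.
- mister: Loose hand mister bottle, 72 mm across, 195 mm high, beyond the red tray. Origin: centre of its underside.
- calathea: Loose plant in a white pot, 124 mm across and 105 mm high, foliage to about 230 mm, at the stand's back. Origin: centre of its underside.
- pot_stack: Loose stack of empty plastic pots, 80 mm across, 98 mm high, at the stand's back. Origin: centre of its underside.
- label_cup: Fixed white cup of plant labels between robot and stand, 68 mm across, 55 mm high (labels to 85 mm). Origin: centre of its underside.

How it is judged:
By the outcome, as a careful person would: the job done as asked, in the order asked, and still so for the second after the job is handed in, with the robot touching nothing.
It also fails if it takes over 72 s, if anything falls off the work surface, if the arm or the gripper's body presses on something with over 40 N, if the wrist force passes 120 N, or if a joint passes its speed limit or range.

### The arm

A 6-joint arm with a two-finger parallel gripper is mounted at the origin on the work surface. World frame = base frame: x ahead of the robot, y to its left, z up, the work surface at z = 0. Lengths are in m, angles in rad, forces in N, time in s.
With the tool pointing down it reaches from about 0.35 to 0.775 m from the base axis. Payload 7.3 kg.
Tool frame: the origin (TCP) lies at the very end of the fingers, on their centre line; the grasp point (between the pads) lies 19 mm behind it (robot.tcp_to_grasp is the distance from the TCP to the grasp point, in m); z points along the fingers, y is the direction in which the jaws open and shut (so a half turn about z gives the same grasp; the last joint's range is limited). The gripper opens to 92 mm and grips with 3 to 60 N. Pads are 19 mm wide; open, the fingers measure 130 mm over their backs; the gripper's body (75 mm by 190 mm) begins 47 mm behind the grasp point.
Start: joints at [1.113, 0.342, 1.524, -0, 1.275, -0.146], TCP at [0.161, 0.5, 0.204] pointing down, gripper open.
Joint ranges: [-2.53, 2.53], [-0.77, 2.02], [0.04, 2.7], [-1, 4.14], [0.28, 2.66], [-3.11, 3.11]. Speed limits (rad/s): [2.57, 2.57, 3.14, 3.14, 3.14, 3.14].

### API

Orientations are given as [roll, pitch, yaw] about the fixed x, y, z axes, in that order (R = Rz(yaw) Ry(pitch) Rx(roll)).
In Python, from cell import robot gives the robot as it stands.
- The arm moves only by the tool arm_command, never from a script. Its argument "motion" is a list that holds one entry, the list of rows, each a list of 7 numbers: the turn, a rotation vector about the tool's x, y, z in units of 90 degrees (1.0 is 90 degrees), then the shift along the tool's x, y, z in units of 30 cm (1.0 is 30 cm), then the opening, from -1 (shut) to 1 (fully open). In form: [[[wx, wy, wz, tx, ty, tz, grip], ...]]. A call has 1 to 8 rows; each row is the pose to reach, as a shift and turn from the pose commanded when the call began, along the tool's axes at that moment; what a row does not reach only later rows make up. A row lasts 1/10 s, in which the tool goes at most 50 mm and 8.59 degrees, less where a joint would pass 70% of its speed; a pose out of reach is approached as far as the arm can. A call with a number of a shift or a turn outside -1 to 1 is refused whole. A call with a gripper value outside its range is refused whole. The fingers move at their own pace and stop on an object; "grip_force" is the grip in N (left out, the last holds). Time passes only in rows, so rows that repeat a pose let the fingers close. It gives the time, the measured TCP pose, the force and the opening at its end, in the units of the state.
- robot.observe(): the state, without advancing time (a new reading comes with each control period).
- robot.read_camera(name): name is "scene" or "top"; returns a dict with "image" (384x512x3 uint8, red, green, blue), "z_map" (384x512 float32, m along the optical axis (not along the pixel's ray), 0 where there is no reading), "fov_y" (degrees; the focal length in pixels is half the picture's height over the tangent of half this angle, whatever the lens; pixels are square), "cx", "cy" (the principal point, pixels), "cam_to_world" (4x4, takes a point from camera to world coordinates). Camera axes: x right, y down, z forward; pixel columns grow to the right and rows downward; lengths in m; the calibration is good to about 2 mm. A picture is of the moment at which its call begins.
- robot.hand_in(): hands the job in, once; it reports no verdict.
The state is a dict: "time": time; "qpos": joint angles; "qvel": joint speeds; "joint_efforts": joint torques, N m; "tool_pos": TCP position; "tool_rot": TCP orientation; "contact_force": force on the tool from outside, world axes, zero at the start; "torque": the same for the moment, N m; "opening": finger opening in m.
Only numpy, scipy, OpenCV 4.12 (cv2) and the standard library are available. Lean on these libraries where they do the work, as an engineer would, in place of code of your own. Each camera call takes 0.05 s, during which the arm holds its last target.

## Working session

There is one attempt and no reset: what is moved stays moved. The work goes in short steps, Python scripts to look and compute and a tool call to move; the robot and the scene stay as the last step left them, time stands still between calls to the robot, and variables do not carry over. Pictures are saved under pics/ and viewed, and the job is handed in when it is done.

Besides the shell and the picture viewer there is one more tool, called after "Request:" as name(argument=value, ...) on one line, values as JSON. arm_command: Moves the arm, as the interface text tells. Its arguments: {"type":"object","properties":{"motion":{"type":"array"},"grip_force":{"type":"number"}},"required":["motion"]}

```bash
ls; mkdir -p pics; cat > h.py <<'E'
import numpy as np, cv2
from cell import robot
from scipy.spatial.transform import Rotation as R
def cam(n):
    c=robot.read_camera(n); im=c['image']; h=im.shape[0]
    c['f']=h/2/np.tan(np.radians(c['fov_y'])/2); return c
def cloud(c):
    h,w=c['z_map'].shape; u,v=np.meshgrid(np.arange(w),np.arange(h)); z=c['z_map']
    p=np.stack([(u-c['cx'])/c['f']*z,(v-c['cy'])/c['f']*z,z],-1)
    T=np.array(c['cam_to_world']); return p@T[:3,:3].T+T[:3,3]
def ray(c,u,v,zp):
    T=np.array(c['cam_to_world']); d=T[:3,:3]@np.array([(u-c['cx'])/c['f'],(v-c['cy'])/c['f'],1]); o=T[:3,3]
    return o+d*(zp-o[2])/d[2]
def save(c,name,crop=None,k=1.5):
    im=c['image']
    if crop: im=im[crop[1]:crop[3],crop[0]:crop[2]]
    cv2.imwrite('pics/'+name,cv2.resize(im[:,:,::-1],None,fx=k,fy=k,interpolation=cv2.INTER_CUBIC))
E
python3 - <<'E'
from h import *
for n in ('scene','top'):
    c=cam(n); save(c,n+'0.png'); print(n,c['f'],c['cx'],c['cy'],np.round(c['cam_to_world'],3).tolist())
s=robot.observe(); print(s)
E
```

```text
pics
scene 383.61344687773396 250.77165173209158 190.60248869940472 [[-0.056, 0.663, -0.746, 1.436], [0.998, 0.026, -0.051, 0.12], [-0.015, -0.748, -0.663, 0.982], [0.0, 0.0, 0.0, 1.0]]
top 424.2441458934298 246.8606025330474 193.05324178026103 [[-0.029, -0.989, 0.146, 0.321], [-1.0, 0.028, -0.005, 0.092], [0.001, -0.146, -0.989, 1.727], [0.0, 0.0, 0.0, 1.0]]
{'time': 0.1, 'qpos': array([ 1.11300600e+00,  3.42664167e-01,  1.52490046e+00, -5.96968438e-06,
        1.27539076e+00, -1.46006304e-01]), 'qvel': array([-0.00031328, -0.0026086 , -0.00299843,  0.00069192,  0.0004421 ,
        0.00102676]), 'joint_efforts': array([ 3.26020388e-03, -4.32003665e+01, -2.44696087e+01,  7.21984240e-02,
        5.25356876e-02, -6.88170212e-05]), 'tool_pos': array([0.16086101, 0.49934813, 0.20361605]), 'tool_rot': array([-3.14024359e+00, -1.92612971e-04,  2.82981024e+00]), 'contact_force': array([ 0.64132385,  1.47763178, -1.12349997]), 'torque': array([ 0.04317042,  0.02378132, -0.00778067]), 'opening': 0.09164686442537481}
```

View pics/scene0.png

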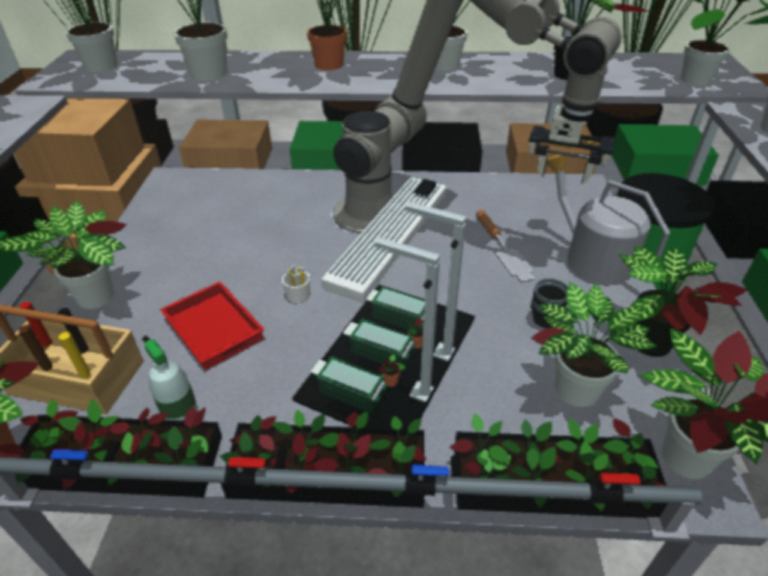

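View pics/top0.png

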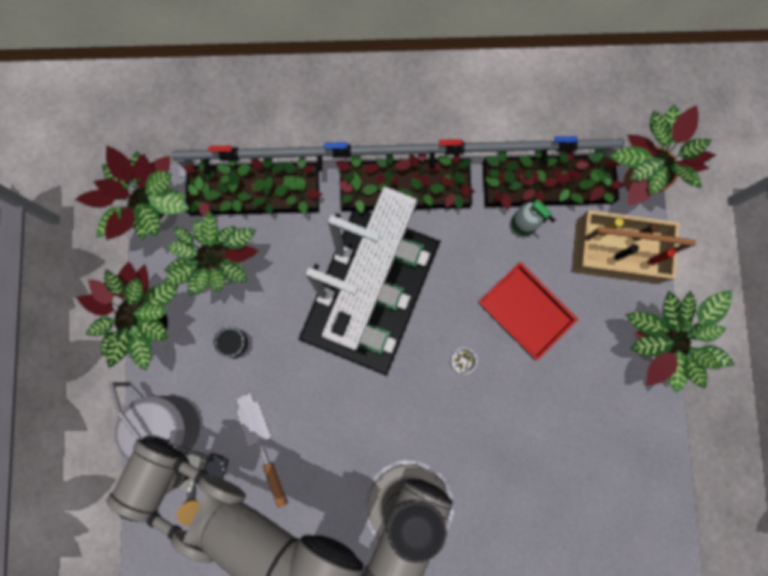

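The scene view shows three boxes with white tabs at about (318,366), (347,325), (370,292) in the 1.5x picture, with the red tray at (212,323) and the cup at (296,285). In the top view the lamp partly covers the boxes, but the tabs can be seen at about (423,257), (403,300), (388,345). Next I'll measure them.

```bash
python3 - <<'E'
from h import *
c=cam('scene'); save(c,'s1.png',(180,170,330,290),5); P=cloud(c)
np.save('P.npy',P); cv2.imwrite('s.png',c['image'])
t=cam('top'); save(t,'t1.png',(180,110,400,260),3.6); Q=cloud(t); np.save('Q.npy',Q)
import pickle; pickle.dump((c,t),open('c0.pkl','wb'))
for im,PP,n in((c['image'],P,'scene'),(t['image'],Q,'top')):
    hsv=cv2.cvtColor(im,cv2.COLOR_RGB2HSV)
    red=((hsv[...,0]<6)|(hsv[...,0]>174))&(hsv[...,1]>170)&(hsv[...,2]>90)
    nn,l,st,ce=cv2.connectedComponentsWithStats(red.astype(np.uint8))
    for i in range(1,nn):
        if st[i,4]>400:
            p=PP[l==i]; print(n,'red',ce[i],st[i,4],p.min(0),p.max(0))
            rim=p[(p[:,2]>.03)]; fl=p[p[:,2]<.012]
            print(len(rim),'floor med z',np.median(fl[:,2]))
            r=cv2.minAreaRect(p[:,:2].astype(np.float32)*1000); print(r)
            r=cv2.minAreaRect(rim[:,:2].astype(np.float32)*1000); print('rim',r)
    blk=(hsv[...,2]<45)&(PP[...,2]<.03)&(PP[...,0]>.2)&(PP[...,0]<.75)&(abs(PP[...,1]-.1)<.3)
    nn,l,st,ce=cv2.connectedComponentsWithStats(blk.astype(np.uint8))
    for i in range(1,nn):
        if st[i,4]>200:
            p=PP[l==i]; print(n,'blk',ce[i],st[i,4],np.median(p[:,2]),cv2.minAreaRect(p[:,:2].astype(np.float32)*1000))
E
```

```text
scene red [141.0754717  215.19910626] 2014 [ 0.37496702 -0.46044479 -0.00229722] [1.43581073 0.12001441 0.98200802]
386 floor med z 0.005332606058605638
((893.8783569335938, -98.49700927734375), (1153.767578125, 185.93463134765625), 31.11444091796875)
rim ((894.478515625, -98.13479614257812), (1152.36572265625, 185.93463134765625), 31.11444091796875)
scene blk [253.71206226 212.39299611] 257 0.009094556825345879 ((469.4144287109375, 55.20221710205078), (131.546875, 68.50318145751953), 47.938899993896484)
scene blk [236.65176471 236.55294118] 425 0.008159833729345922 ((576.6961059570312, 16.992027282714844), (129.20849609375, 83.7463150024414), 66.453125)
scene blk [245.97643312 264.80955414] 1570 0.007837450150385172 ((656.7041015625, 26.81378173828125), (198.85586547851562, 274.01495361328125), 4.499523639678955)
top red [351.59959246 207.09016811] 1963 [ 0.32054819 -0.46005882 -0.00692056] [0.62781717 0.09157128 1.72673946]
232 floor med z 0.004983885838013236
((393.00537109375, -188.88192749023438), (219.20184326171875, 536.25244140625), 36.719093322753906)
rim ((393.00537109375, -188.88192749023438), (219.20184326171875, 536.25244140625), 36.719093322753906)
top blk [269.72906404 189.22536946] 812 0.007993679285382527 ((590.177001953125, -8.001289367675781), (94.21759796142578, 288.4183349609375), 66.18565368652344)
```

```bash
sleep 0
```

```text
(no output)
```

View pics/s1.png

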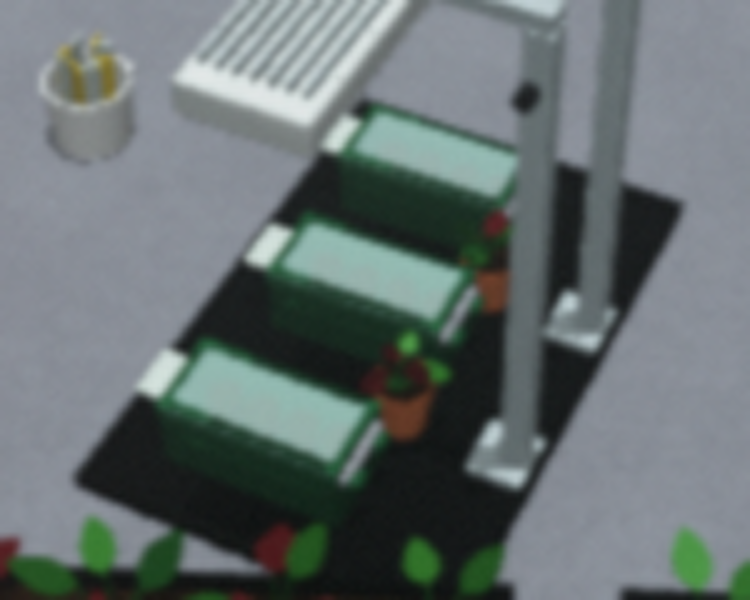

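View pics/t1.png

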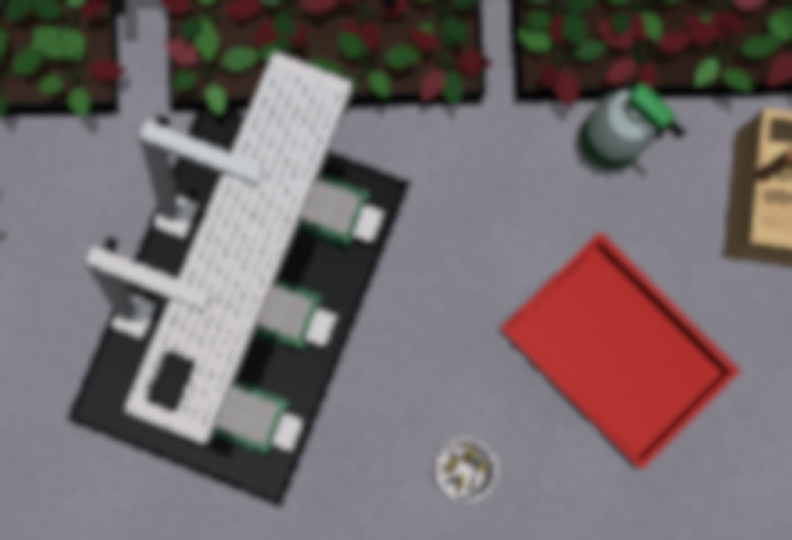

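```bash
python3 - <<'E'
from h import *
import pickle
c,t=pickle.load(open('c0.pkl','rb'))
tp=lambda x,y,z:np.round(ray(t,180+(x-.5)/3.6-.5+.5,110+(y-.5)/3.6,z)*1000,1)
sp=lambda x,y,z:np.round(ray(c,180+x/5-.5,170+y/5-.5,z)*1000,1)
print('stand top',[tp(*p,.014) for p in((408,183),(280,503),(70,418))])
print('stand scene',[sp(*p,.014) for p in((75,478),(360,100),(683,205))])
print('tray top',[tp(*p,.036) for p in((600,234),(738,371),(640,468),(502,327))])
from h import *
for n,k,PP in(('scene',c,cloud(c)),('top',t,cloud(t))):
    hsv=cv2.cvtColor(k['image'],cv2.COLOR_RGB2HSV)
    w=(hsv[...,1]<40)&(hsv[...,2]>(170 if n=='top' else 150))&(k['z_map']>0)&(PP[...,2]<.075)&(PP[...,2]>.025)&(PP[...,0]>.2)&(PP[...,0]<.75)&(PP[...,1]<.15)&(PP[...,1]>-.15)
    nn,l,st,ce=cv2.connectedComponentsWithStats(w.astype(np.uint8))
    for i in range(1,nn):
        if st[i,4]>12:
            ys,xs=np.nonzero(l==i); q=np.array([ray(k,x,y,.05)[:2] for x,y in zip(xs,ys)])*1000
            print(n,'tab',ce[i].round(1),st[i,4],'depthmed',np.median(PP[l==i],0).round(4),cv2.minAreaRect(q.astype(np.float32)))
    g=(hsv[...,1]>25)&(hsv[...,0]>45)&(hsv[...,0]<95)&(k['z_map']>0)&(PP[...,2]<.075)&(PP[...,2]>.048)&(PP[...,0]>.2)&(PP[...,0]<.75)&(PP[...,1]<.25)&(PP[...,1]>-.15)
    g=cv2.morphologyEx(g.astype(np.uint8),cv2.MORPH_OPEN,np.ones((3,3),np.uint8))
    nn,l,st,ce=cv2.connectedComponentsWithStats(g)
    for i in range(1,nn):
        if st[i,4]>60:
            ys,xs=np.nonzero(l==i); q=np.array([ray(k,x,y,.059)[:2] for x,y in zip(xs,ys)])*1000
            print(n,'lid',ce[i].round(1),st[i,4],'depthmed',np.median(PP[l==i],0).round(4),cv2.minAreaRect(q.astype(np.float32)))
    w=(k['z_map']>0)&(PP[...,2]<.4)&(PP[...,2]>.36-.0)&(PP[...,0]>.3)&(PP[...,0]<.75)&(PP[...,1]<.25)&(PP[...,1]>-.15)
    print(n,'lamp', np.percentile(PP[w][:,2],[5,50,95]), cv2.minAreaRect((PP[w][:,:2]*1000).astype(np.float32)))
E
```

```text
stand top [array([ 703. , -112.8,   14. ]), array([343.6,  45.7,  14. ]), array([444.8, 277.9,  14. ])]
stand scene [array([ 704.3, -111.4,   14. ]), array([340.1,  47.4,  14. ]), array([444.6, 284.7,  14. ])]
tray top [array([ 633.2, -323.8,   36. ]), array([ 474.1, -467.4,   36. ]), array([ 370.1, -351.3,   36. ]), array([ 530.9, -207.8,   36. ])]
scene tab [247.7 196.1] 28 depthmed [0.4187 0.0386 0.0512] ((417.74127197265625, 38.41808319091797), (14.392179489135742, 34.891517639160156), 69.32533264160156)
scene tab [272.2 204.7] 14 depthmed [0.4699 0.1264 0.0609] ((458.43621826171875, 127.5986099243164), (17.09707260131836, 12.533759117126465), 55.75452423095703)
scene tab [233.1 218.6] 42 depthmed [ 0.5341 -0.0038  0.0519] ((532.4952392578125, -4.047964096069336), (17.47612953186035, 36.40567398071289), 66.50946807861328)
scene tab [245.  222.9] 13 depthmed [0.5612 0.0386 0.0612] ((551.32568359375, 36.84243392944336), (13.200011253356934, 15.169486999511719), 67.92510223388672)
scene tab [252.1 225.8] 13 depthmed [0.573  0.0624 0.0615] ((563.58642578125, 61.67437744140625), (15.2
[... 937 characters left out ...]
2214355469), (161.8468780517578, 358.6119689941406), 66.05699157714844)
top tab [281.7 171.4] 35 depthmed [ 0.6536 -0.0607  0.0513] ((652.0737915039062, -60.55995178222656), (18.519824981689453, 29.891578674316406), 73.9512710571289)
top tab [268.5 200.4] 36 depthmed [ 0.5371 -0.0027  0.0512] ((536.5443115234375, -2.5275096893310547), (18.874967575073242, 29.266271591186523), 69.62647247314453)
top tab [259.4 229.3] 37 depthmed [0.4232 0.0386 0.0523] ((421.460205078125, 36.78438186645508), (19.743938446044922, 27.609357833862305), 88.14645385742188)
top lamp [0.36070092 0.3661936  0.37900675] ((588.8800048828125, 122.72904968261719), (160.4911651611328, 358.1871337890625), 66.03477478027344)
```

```bash
python3 - <<'E'
from h import *
import pickle
c,t=pickle.load(open('c0.pkl','rb'))
tp=lambda x,y,z:np.round(ray(t,180+x/3.6-.5,110+y/3.6-.5,z)*1000,1)
sp=lambda x,y,z:np.round(ray(c,180+x/5-.5,170+y/5-.5,z)*1000,1)
O=np.array([565.6,63]);a=np.radians(66.1);u=np.array([np.cos(a),np.sin(a)]);v=np.array([-u[1],u[0]])
def st(p): d=p[:2]-O; return np.round([d@u,d@v])
for n,p in dict(cupT=tp(467,468,.055),cupS=sp(87,85,.055),mistT=tp(613,133,.12),potnear=sp(406,390,.046),potmid=sp(492,280,.046)).items(): print(n,p,st(p))
P=cloud(c);hsv=cv2.cvtColor(c['image'],cv2.COLOR_RGB2HSV)
m=(hsv[...,0]>3)&(hsv[...,0]<18)&(hsv[...,1]>110)&(c['z_map']>0)
for lo,hi in((-.01,.5),):
    nn,l,s,ce=cv2.connectedComponentsWithStats(m.astype(np.uint8))
    for i in range(1,nn):
        p=P[l==i]
        if s[i,4]>20 and .3<p[:,0].mean()<.8: print(ce[i],s[i,4],np.median(p,0),st(np.median(p,0)*1000),p.max(0),p.min(0))
for q in((417.7,38.4),(532.5,-4),(647.2,-61.2),(652,-60.6),(536.5,-2.5),(421.5,36.8),(588.9,122.7)): print(q,st(np.array(q)))
# lamp from cloud
for k in (c,t):
    Q=cloud(k); h=cv2.cvtColor(k['image'],cv2.COLOR_RGB2HSV)
    w=(k['z_map']>0)&(Q[...,2]>.345)&(Q[...,2]<.39)&(Q[...,0]>.3)&(Q[...,0]<.8)&(Q[...,1]>-.2)&(Q[...,1]<.3)
    q=Q[w]*1000; s=np.array([[(r[:2]-O)@u,(r[:2]-O)@v] for r in q]); print(np.percentile(s,[1,5,50,95,99],axis=0).round().tolist(),np.percentile(q[:,2],[5,50,95]))
# obstacles tall around tray
w=(t['z_map']>0); Q=cloud(t); w&=(Q[...,2]>.07)&(Q[...,1]<-.05)&(Q[...,1]>-.5)&(Q[...,0]>.2)&(Q[...,0]<.75)
print(np.percentile(Q[w],[1,50,99],axis=0))
E
```

```text
cupT [ 376.4 -156.6   55. ] [-277.   84.]
cupS [ 377.7 -152.3   55. ] [-273.   85.]
mistT [ 729.7 -322.9  120. ] [-286. -306.]
potnear [651.   93.8  46. ] [ 63. -66.]
potmid [553.9 147.5  46. ] [73. 45.]
[470.10638298 196.55319149] 47 [0.5612084  0.71499156 0.20163255] [594. 268.] [0.60074927 0.74206055 0.24190793] [0.51760656 0.67530176 0.17111674]
[446.06521739 207.7173913 ] 46 [0.54917345 0.66139512 0.1601632 ] [540. 257.] [0.62807168 0.71055089 0.20277995] [0.4868216 0.6335862 0.1097614]
[ 30.25364431 222.61321672] 1029 [ 0.67732042 -0.62024113  0.159538  ] [-579. -379.] [ 0.80209573 -0.47559837  0.20226678] [ 0.57254945 -0.71853768  0.00543133]
[278.17142857 227.17142857] 35 [0.5481886  0.14860875 0.02986845] [71. 51.] [0.55333853 0.15565411 0.04942372] [0.54252235 0.14111299 0.00672868]
[260.91358025 251.87654321] 81 [0.6593886  0.09510931 0.03345675] [ 67. -73.] [0.66702666 0.11035572 0.07272352] [0.61873223 0.07313464 0.00380038]
(417.7, 38.4) [-82. 125.]
(532.5, -4) [-75.   3.]
(647.2, -61.2) [ -80. -125.]
(652, -60.6) [ -78. -129.]
(536.5, -2.5) [-72.   0.]
(421.5, 36.8) [-82. 121.]
(588.9, 122.7) [64.  3.]
[[-14.0, -177.0], [-6.0, -174.0], [41.0, -52.0], [133.0, 143.0], [144.0, 168.0]] [351.10076924 365.56436777 377.30330729]
[[-16.0, -172.0], [-12.0, -154.0], [27.0, 8.0], [105.0, 164.0], [137.0, 179.0]] [357.71646679 364.5597903  378.55243576]
[[ 0.36642464 -0.49899516  0.07160222]
 [ 0.71497618 -0.35414744  0.11397301]
 [ 0.74925097 -0.14191461  0.20263476]]
```

```bash
cat >> h.py <<'E'
O=np.array([565.6,63.]);A=66.1
def u_(yaw=A): a=np.radians(yaw); return np.array([np.cos(a),np.sin(a),0])
def rot(e,yaw=A):
    u=u_(yaw); e=np.radians(e); z=u*np.cos(e)-np.array([0,0,1])*np.sin(e)
    y=np.array([u[1],-u[0],0]); x=np.cross(y,z); return R.from_matrix(np.c_[x,y,z])
def S(x,y): # stand mm -> world mm
    u=u_(); v=np.array([-u[1],u[0],0]); return np.array([O[0],O[1]])+x*u[:2]+y*v[:2]
def st(p):
    u=u_(); v=np.array([-u[1],u[0],0]); d=np.array(p[:2])*1000-O; return np.array([d@u[:2],d@v[:2],p[2]*1000])
def cur():
    s=robot.observe(); return np.array(s['tool_pos']),R.from_euler('xyz',s['tool_rot']),s
def rows(T):
    """T list of (world mm xyz, Rotation)"""
    p,r,s=cur()
    for P,r2 in T:
        d=r.inv().apply(np.array(P)/1000-p)/.3; w=(r.inv()*r2).as_rotvec()/(np.pi/2)
        print('  ',np.round(w,3).tolist()+np.round(d,3).tolist())
def T(x,y,z,e,yaw=A): # stand coords
    q=S(x,y); return ((q[0],q[1],z),rot(e,yaw))
def show():
    p,r,s=cur(); z=r.as_matrix()[:,2]
    print('t',round(s['time'],2),'tcp',(p*1000).round(1),'stand',st(p).round(1),'elev',np.degrees(np.arcsin(-z[2])).round(1),'yaw',np.degrees(np.arctan2(z[1],z[0])).round(1),'F',s['contact_force'].round(1),'tq',s['torque'].round(2),'open',round(s['opening']*1000,1),'q',s['qpos'].round(2))
E
python3 - <<'E'
from h import *
show()
rd=R.from_matrix(np.c_[[-np.sin(np.radians(48)),0,0],[0,0,0],[0,0,-1]]) if 0 else None
def down(ya): return rot(89.9,ya+90)
rows([((200,420,470),down(48)),((330,230,500),down(20))])
E
```

```text
t 0.2 tcp [161.  499.5 203.8] stand [235.1 546.8 203.8] elev 90.0 yaw -115.0 F [-0.   0.2  0.4] tq [-0.02  0.04  0.03] open 91.9 q [ 1.11  0.34  1.52 -0.    1.28 -0.15]
   [-0.001, 0.001, 0.268, -0.205, -0.213, -0.887]
   [-0.001, 0.001, 0.579, -0.812, -0.683, -0.987]
```

Request:
arm_command(motion=[[[0, 0, 0.27, -0.205, -0.213, -0.88, -1], [0, 0, 0.27, -0.205, -0.213, -0.88, -1], [0, 0, 0.27, -0.205, -0.213, -0.88, -1], [0, 0, 0.27, -0.205, -0.213, -0.88, -1], [0, 0, 0.27, -0.205, -0.213, -0.88, -1], [0, 0, 0.58, -0.81, -0.68, -0.98, -1], [0, 0, 0.58, -0.81, -0.68, -0.98, -1], [0, 0, 0.58, -0.81, -0.68, -0.98, -1]]], grip_force=10)

```text
time: 1.0
tool_pos: [0.2783, 0.306, 0.4767]
tool_rot: [3.141, -0.0, 1.951]
contact_force: [1.5, 0.4, -0.7]
opening: 0.0321
```

```bash
python3 - <<'E'
from h import *
show()
rows([((380,50,500),rot(89.9,80)),((420,-80,430),rot(75,66)),T(-200,1.5,260,50)])
E
```

```text
t 1.0 tcp [278.3 306.  476.7] stand [105.7 361.2 476.7] elev 90.0 yaw 31.7 F [ 1.5  0.4 -0.7] tq [-0.01 -0.04  0.02] open 32.1 q [ 0.65  0.07  1.15 -0.    1.93  0.27]
   [-0.0, 0.001, 0.353, -0.918, -0.001, -0.078]
   [-0.066, 0.158, 0.506, -1.37, -0.038, 0.155]
   [-0.177, 0.42, 0.486, -1.57, 0.108, 0.722]
```

Request:
arm_command(motion=[[[0, 0, 0.35, -0.92, 0, -0.08, -1], [0, 0, 0.35, -0.92, 0, -0.08, -1], [0, 0, 0.35, -0.92, 0, -0.08, -1], [0, 0, 0.35, -0.92, 0, -0.08, -1], [0, 0, 0.35, -0.92, 0, -0.08, -1], [0, 0, 0.35, -0.92, 0, -0.08, -1]]])

```text
time: 1.6
tool_pos: [0.3822, 0.0486, 0.5]
tool_rot: [-3.141, 0.001, 1.403]
contact_force: [1.0, -0.0, 0.3]
opening: 0.0004
```

```bash
python3 - <<'E'
from h import *
show()
rows([((420,-110,430),rot(75,66)),T(-200,1.5,250,50)])
E
```

```text
t 1.6 tcp [382.2  48.6 500. ] stand [-87.5 161.8 500. ] elev 90.0 yaw -112.8 F [ 1.  -0.   0.3] tq [-0.09  0.12  0.02] open 0.4 q [-0.07  0.02  1.13 -0.    1.99  0.1 ]
   [-0.021, 0.166, 0.159, -0.5, 0.213, 0.234]
   [-0.055, 0.442, 0.152, -0.495, 0.426, 0.834]
```

Request:
arm_command(motion=[[[-0.02, 0.17, 0.16, -0.5, 0.21, 0.23, -1], [-0.02, 0.17, 0.16, -0.5, 0.21, 0.23, -1], [-0.02, 0.17, 0.16, -0.5, 0.21, 0.23, -1], [-0.055, 0.44, 0.15, -0.495, 0.425, 0.83, -1], [-0.055, 0.44, 0.15, -0.495, 0.425, 0.83, -1], [-0.055, 0.44, 0.15, -0.495, 0.425, 0.83, -1], [-0.055, 0.44, 0.15, -0.495, 0.425, 0.83, -1], [-0.055, 0.44, 0.15, -0.495, 0.425, 0.83, -1]]])

```text
time: 2.4
tool_pos: [0.4819, -0.1162, 0.2462]
tool_rot: [-3.131, -0.698, 1.151]
contact_force: [-0.0, 0.0, 1.0]
opening: 0.0004
```

```bash
python3 - <<'E'
from h import *
show()
rows([T(-150,1.5,120,40),T(-125,1.5,33,35)])
E
```

```text
t 2.4 tcp [ 481.9 -116.2  246.2] stand [-197.8    3.9  246.2] elev 50.0 yaw 66.9 F [-0.  0.  1.] tq [-0.35  0.27  0.02] open 0.4 q [-0.83  0.34  1.63  0.63  1.51 -0.56]
   [-0.005, 0.111, -0.002, -0.148, 0.012, 0.425]
   [-0.005, 0.167, -0.002, -0.271, 0.015, 0.7]
```

```bash
cat >> h.py <<'E'
def arc(hx,y,th,rho=140,e0=35,e1=28,hz=45):
    out=[]
    for t in th:
        e=e0+(e1-e0)*min(1,max(0,t/1.6)); er=np.radians(e)
        cx=hx-rho*np.cos(t); cz=hz+rho*np.sin(t)
        out.append(T(cx-9.5*np.sin(er),y,cz-9.5*np.cos(er),e))
    return out
E
python3 - <<'E'
from h import *
rows([T(-150,1.5,110,40),T(-125,1.5,28,35),T(-78,1.5,27,35)])
E
```

```text
[-0.005, 0.111, -0.002, -0.17, 0.012, 0.45]
   [-0.005, 0.167, -0.002, -0.281, 0.015, 0.713]
   [-0.005, 0.167, -0.002, -0.164, 0.016, 0.816]
```

Request:
arm_command(motion=[[[-0.005, 0.11, 0, -0.17, 0.012, 0.45, -1], [-0.005, 0.11, 0, -0.17, 0.012, 0.45, -1], [-0.005, 0.11, 0, -0.17, 0.012, 0.45, -1], [-0.005, 0.167, 0, -0.281, 0.015, 0.713, -1], [-0.005, 0.167, 0, -0.281, 0.015, 0.713, -1], [-0.005, 0.167, 0, -0.281, 0.015, 0.713, -1]]])

```text
time: 3.0
tool_pos: [0.5154, -0.0493, 0.0308]
tool_rot: [3.14, -0.96, 1.158]
contact_force: [-0.2, 1.0, 0.1]
opening: 0.0004
```

```bash
python3 - <<'E'
from h import *
show(); c=cam('scene'); save(c,'s2.png',(180,150,330,270),5)
rows([T(-78,1.5,27,35)])
E
```

```text
t 3.0 tcp [515.4 -49.3  30.8] stand [-123.1    0.4   30.8] elev 35.0 yaw 66.2 F [-0.2  1.   0.1] tq [-0.47  0.22 -0.02] open 0.4 q [-0.8   0.78  1.86  0.95  1.21 -1.07]
   [0.0, 0.001, 0.003, 0.071, -0.008, 0.137]
```

View pics/s2.png

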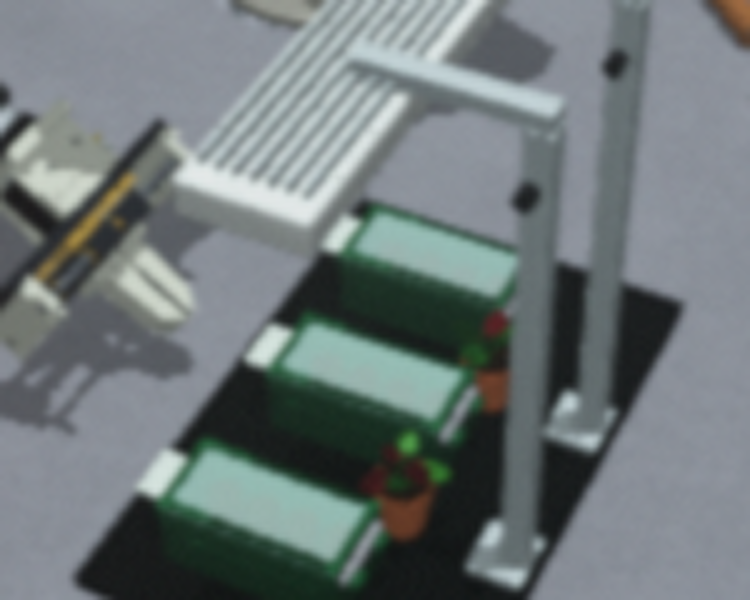

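The closed fingers (tips about (185,315)) line up with the mid tab at (268,347). I'll go in beneath it.

Request:
arm_command(motion=[[[0, 0, 0.003, 0.03, -0.006, 0.06, -1], [0, 0, 0.003, 0.07, -0.008, 0.137, -1], [0, 0, 0.003, 0.07, -0.008, 0.137, -1]]])

```text
time: 3.35
tool_pos: [0.5337, -0.0073, 0.0296]
tool_rot: [3.129, -0.957, 1.165]
contact_force: [-0.0, -1.0, -0.2]
opening: 0.0007
```

```bash
python3 - <<'E'
from h import *
show(); c=cam('scene'); save(c,'s3.png',(200,180,290,240),8)
p=cur()[0]; M=np.linalg.inv(c['cam_to_world']); q=M[:3,:3]@p+M[:3,3]; print('tcp px in crop',(q[0]/q[2]*c['f']+c['cx']+.5-200)*8,(q[1]/q[2]*c['f']+c['cy']+.5-180)*8)
rows(arc(64,1.5,np.linspace(.08,.8,8)))
E
```

```text
t 3.35 tcp [533.7  -7.3  29.6] stand [-77.2   0.6  29.6] elev 35.1 yaw 65.9 F [-0.  -1.  -0.2] tq [-0.51  0.28 -0.02] open 0.7 q [-0.71  0.78  1.89  1.03  1.16 -1.08]
tcp px in crop 260.21328758449295 348.85459736020175
   [0.003, 0.006, 0.004, 0.047, -0.004, -0.044]
   [0.003, 0.011, 0.004, 0.089, -0.004, -0.066]
   [0.003, 0.016, 0.004, 0.134, -0.003, -0.083]
   [0.003, 0.021, 0.004, 0.18, -0.003, -0.096]
   [0.003, 0.026, 0.004, 0.227, -0.002, -0.104]
   [0.003, 0.031, 0.004, 0.275, -0.002, -0.107]
   [0.002, 0.036, 0.004, 0.323, -0.002, -0.105]
   [0.002, 0.041, 0.004, 0.371, -0.002, -0.099]
```

View pics/s3.png

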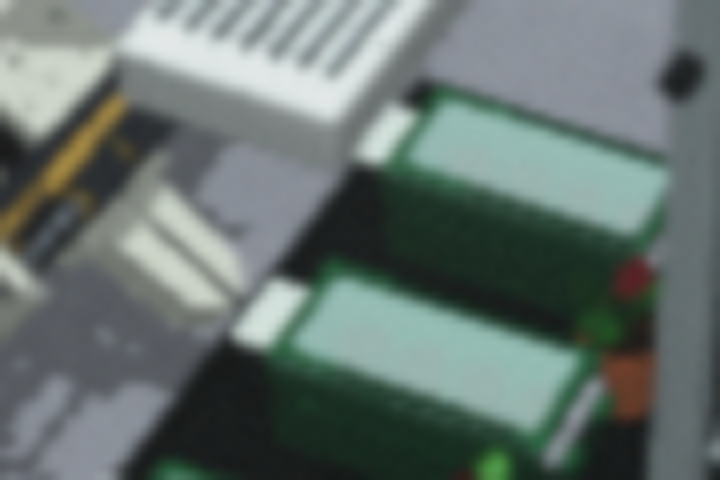

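The fingertips are under the mid tab, whose front edge is at (245,320). Lifting.

Request:
arm_command(motion=[[[0.003, 0.006, 0.004, 0.047, -0.004, -0.044, -1], [0.003, 0.011, 0.004, 0.089, -0.004, -0.066, -1], [0.003, 0.016, 0.004, 0.134, -0.003, -0.083, -1], [0.003, 0.021, 0.004, 0.18, -0.003, -0.096, -1], [0.003, 0.026, 0.004, 0.227, -0.002, -0.104, -1], [0.003, 0.031, 0.004, 0.275, -0.002, -0.107, -1], [0.002, 0.036, 0.004, 0.323, -0.002, -0.105, -1], [0.002, 0.041, 0.004, 0.371, -0.002, -0.1, -1]]])

```text
time: 4.2
tool_pos: [0.5479, 0.0287, 0.1355]
tool_rot: [-3.132, -1.022, 1.143]
contact_force: [-0.2, -0.6, 0.6]
opening: 0.0007
```

```bash
python3 - <<'E'
from h import *
show(); c=cam('scene'); save(c,'s4.png',(180,140,330,260),5)
rows(arc(64,1.5,np.linspace(.9,1.6,8)))
E
```

```text
t 4.2 tcp [547.9  28.7 135.5] stand [-38.6   2.3 135.5] elev 31.4 yaw 66.1 F [-0.2 -0.6  0.6] tq [-0.56  0.26 -0.02] open 0.7 q [-0.66  0.6   1.87  1.04  1.28 -0.89]
   [-0.0, 0.003, -0.002, 0.044, 0.002, 0.01]
   [-0.0, 0.008, -0.002, 0.087, 0.002, 0.029]
   [-0.0, 0.013, -0.002, 0.128, 0.002, 0.052]
   [-0.0, 0.018, -0.002, 0.166, 0.002, 0.078]
   [-0.0, 0.023, -0.002, 0.202, 0.002, 0.109]
   [-0.0, 0.028, -0.002, 0.234, 0.002, 0.142]
   [-0.0, 0.032, -0.002, 0.263, 0.002, 0.179]
   [-0.0, 0.037, -0.002, 0.288, 0.001, 0.219]
```

View pics/s4.png

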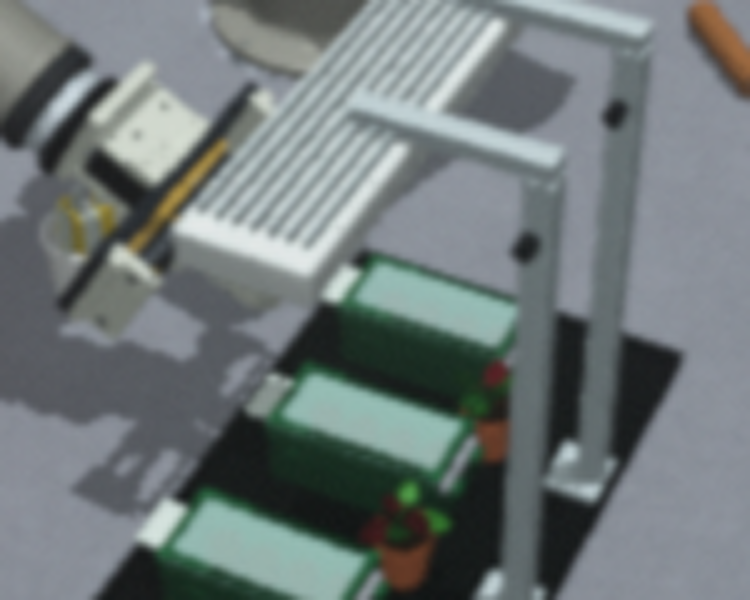

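```bash
python3 - <<'E'
from h import *
show(); c=cam('scene'); save(c,'s5.png',(200,170,300,245),8)
t=cam('top'); save(t,'t5.png',(230,150,310,240),8)
p=cur()[0]
for k,o in((c,(200,170)),(t,(230,150))):
    M=np.linalg.inv(k['cam_to_world']); q=M[:3,:3]@p+M[:3,3]; print('tcp px in crop',(q[0]/q[2]*k['f']+k['cx']+.5-o[0])*8,(q[1]/q[2]*k['f']+k['cy']+.5-o[1])*8)
E
```

```text
t 4.25 tcp [548.4  29.7 136.9] stand [-37.4   2.2 136.9] elev 31.4 yaw 66.1 F [0.7 0.5 0.7] tq [-0.49  0.26 -0.03] open 0.6 q [-0.66  0.6   1.87  1.04  1.29 -0.89]
tcp px in crop 336.760730468485 274.8762897436038
tcp px in crop 254.1375857846906 361.5666239895138
```

View pics/s5.png

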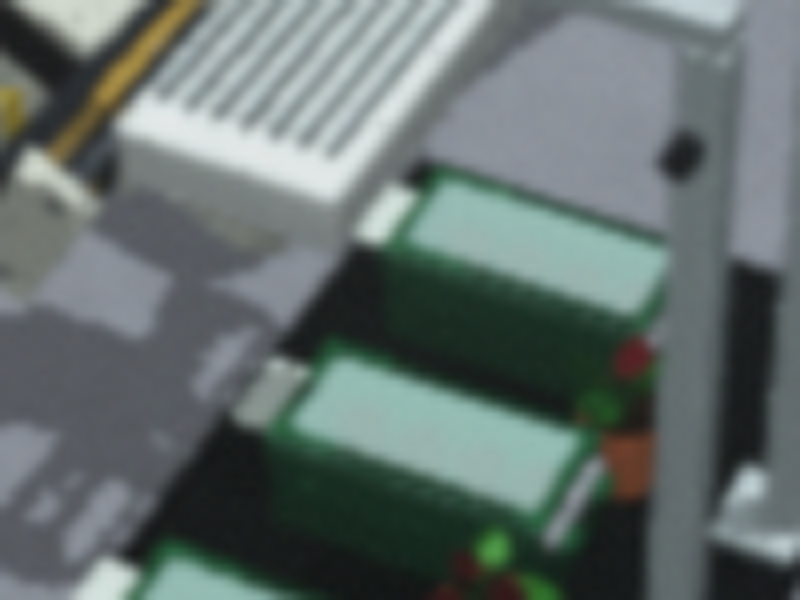

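View pics/t5.png

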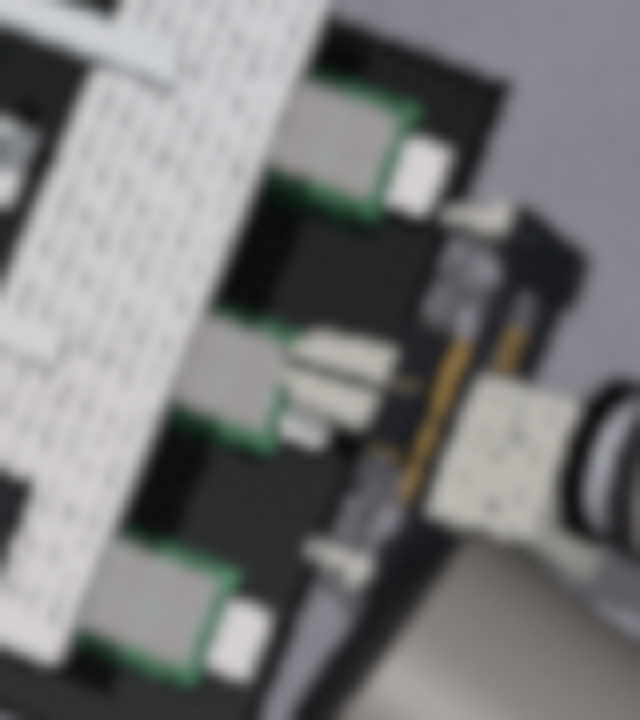

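```bash
python3 - <<'E'
from h import *
t=cam('top'); p,r,s=cur(); show()
for n in('top','scene'):
    k=t if n=='top' else cam(n)
    Q=cloud(k); L=r.inv().apply((Q.reshape(-1,3)-p))*1000
    ok=(k['z_map'].ravel()>0)&(abs(L[:,0])<60)&(abs(L[:,1])<110)&(L[:,2]>-110)&(L[:,2]<30)
    L=L[ok]
    f=L[(abs(L[:,1])<30)&(abs(L[:,0])<30)]
    for a in range(-110,30,10):
        g=f[(f[:,2]>=a)&(f[:,2]<a+10)]
        if len(g): print(n,a,len(g),'x',g[:,0].min().round(),np.median(g[:,0]).round(),g[:,0].max().round(),'y',g[:,1].min().round(),g[:,1].max().round())
E
```

```text
t 4.4 tcp [547.6  28.2 134.5] stand [-39.1   2.4 134.5] elev 31.5 yaw 66.1 F [-0.1  0.4  0.3] tq [-0.58  0.28  0.03] open 0.4 q [-0.66  0.6   1.87  1.04  1.28 -0.89]
top -110 11 x 14.0 24.0 30.0 y -30.0 26.0
top -100 1 x 6.0 6.0 6.0 y -29.0 -29.0
top -90 1 x 17.0 17.0 17.0 y 4.0 4.0
top -80 16 x 5.0 12.0 20.0 y -18.0 19.0
top -70 26 x 2.0 13.0 19.0 y -19.0 16.0
top -60 24 x -4.0 12.0 24.0 y -18.0 19.0
top -50 23 x 1.0 12.0 18.0 y -17.0 16.0
top -40 21 x 7.0 12.0 18.0 y -16.0 18.0
top -30 8 x 6.0 11.0 17.0 y -7.0 11.0
scene -110 5 x -23.0 -4.0 17.0 y 28.0 30.0
scene -100 6 x -15.0 -13.0 -5.0 y 27.0 30.0
scene -90 2 x -9.0 -8.0 -6.0 y 30.0 30.0
scene -70 3 x -12.0 -6.0 -6.0 y 16.0 19.0
scene -60 8 x -9.0 -4.0 5.0 y 16.0 20.0
scene -50 9 x -10.0 0.0 7.0 y 15.0 19.0
scene -40 12 x -9.0 -0.0 12.0 y 12.0 17.0
scene -30 7 x -11.0 -1.0 6.0 y 2.0 9.0
```

```bash
python3 - <<'E'
from h import *
import pickle
c,t=pickle.load(open('c0.pkl','rb'))
p=np.array([.161,.4995,.2038]); r=R.from_euler('xyz',[-3.14024359e+00, -1.92612971e-04,  2.82981024e+00])
k=c
M=np.linalg.inv(k['cam_to_world'])
for d in(0,-.025):
  for y in (-.055,0,.055):
    P=p+r.apply([0,y,d]); q=M[:3,:3]@P+M[:3,3]; print((q[0]/q[2]*k['f']+k['cx']+.5-340)*7,(q[1]/q[2]*k['f']+k['cy']+.5-70)*7)
save(c,'s6.png',(340,70,430,130),7)
Q=cloud(k); L=r.inv().apply((Q.reshape(-1,3)-p))*1000
L=L[(k['z_map'].ravel()>0)&(abs(L[:,0])<25)&(abs(L[:,1])<75)&(L[:,2]>-110)&(L[:,2]<30)]
for a in range(-110,30,5):
    g=L[(L[:,2]>=a)&(L[:,2]<a+5)]
    if len(g): print(a,len(g),g[:,0].min().round(),g[:,0].max().round(),np.sort(g[:,1]).round()[::3])
E
```

```text
131.2821885091256 360.1469365028982
234.34511368901718 378.40065763367
339.5997865637405 397.0425644397528
139.29129981587369 319.86624360620345
243.63422175232927 337.9028571145153
350.22211199859373 356.32753360775183
-110 5 -25.0 2.0 [-47. -10.]
-105 4 -24.0 -21.0 [-13.  38.]
-100 3 -24.0 -1.0 [-47.]
-90 1 -10.0 -10.0 [-47.]
-85 3 -18.0 -10.0 [-49.]
-80 12 -16.0 2.0 [-65. -55.  50.  60.]
-75 15 -13.0 7.0 [-64. -52. -47.  54.  61.]
-70 20 -14.0 2.0 [-62. -58. -52. -46.  47.  52.  59.]
-65 6 -14.0 -9.0 [-50.  57.]
-60 16 -17.0 -5.0 [-61. -57. -50.  47.  58.  64.]
-55 11 -18.0 -6.0 [-56. -48.  51.  58.]
-50 15 -18.0 -5.0 [-62. -59.  49.  53.  59.]
-45 15 -18.0 3.0 [-58. -54. -50. -45.  54.]
-40 11 -19.0 -8.0 [-61. -48.  52.  59.]
-35 5 -12.0 -4.0 [-52.  49.]
-30 5 -12.0 -3.0 [-56.  54.]
-25 2 -11.0 -6.0 [-47.]
```

View pics/s6.png

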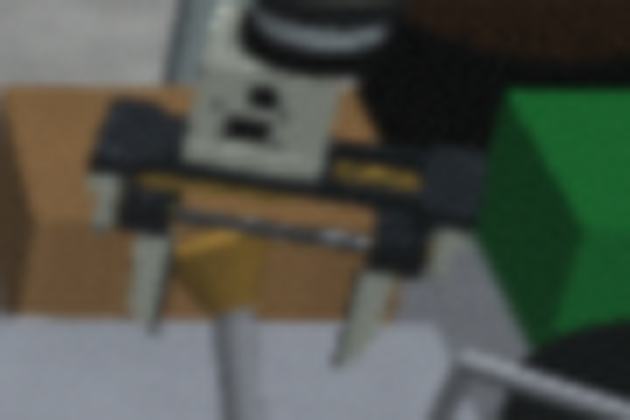

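```bash
python3 - <<'E'
from h import *
print(robot.tcp_to_grasp,[a for a in dir(robot) if a[0]!='_'])
E
```

```text
0.0188 ['IKError', 'hand_in', 'observe', 'read_camera', 'tcp_to_grasp']
```

```bash
cat >> h.py <<'E'
LT=18.
def T(x,y,z,e,yaw=A): # stand coords of TRUE tip; returned pose is reported TCP
    q=S(x,y); r=rot(e,yaw); return (np.array([q[0],q[1],z])+LT*r.as_matrix()[:,2],r)
def show():
    p,r,s=cur(); z=r.as_matrix()[:,2]; tip=p-LT/1000*z
    print('t',round(s['time'],2),'tip stand',st(tip).round(1),'world',(tip*1000).round(1),'elev',np.degrees(np.arcsin(-z[2])).round(1),'yaw',np.degrees(np.arctan2(z[1],z[0])).round(1),'F',s['contact_force'].round(1),'tq',s['torque'].round(2),'open',round(s['opening']*1000,1),'q',s['qpos'].round(2))
E
python3 - <<'E'
from h import *
show()
rows([T(-150,1.5,100,35),T(-122,1.5,27,34),T(-81,1.5,27,34)])
E
```

```text
t 4.45 tip stand [-54.7   2.3 143.6] world [541.4  13.9 143.6] elev 31.5 yaw 66.1 F [-0.4  0.5 -0.2] tq [-0.56  0.28  0.03] open 0.5 q [-0.66  0.6   1.87  1.04  1.28 -0.89]
   [-0.0, -0.039, -0.004, -0.294, 0.004, -0.195]
   [-0.0, -0.028, -0.004, -0.451, 0.005, 0.012]
   [-0.0, -0.028, -0.004, -0.38, 0.005, 0.128]
```

Request:
arm_command(motion=[[[0, -0.04, -0.004, -0.294, 0.004, -0.195, -1], [0, -0.04, -0.004, -0.294, 0.004, -0.195, -1], [0, -0.04, -0.004, -0.294, 0.004, -0.195, -1], [0, -0.028, -0.004, -0.451, 0.005, 0.012, -1], [0, -0.028, -0.004, -0.451, 0.005, 0.012, -1], [0, -0.028, -0.004, -0.451, 0.005, 0.012, -1], [0, -0.028, -0.004, -0.38, 0.005, 0.128, -1], [0, -0.028, -0.004, -0.38, 0.005, 0.128, -1]]])

```text
time: 5.25
tool_pos: [0.5378, 0.006, 0.0185]
tool_rot: [-3.141, -0.979, 1.157]
contact_force: [0.4, -0.8, -1.2]
opening: 0.0005
```

```bash
python3 - <<'E'
from h import *
show(); c=cam('scene'); save(c,'s7.png',(200,180,290,240),8)
rows(arc(64,1.5,np.linspace(.1,.8,8),rho=134,e0=34))
E
```

```text
t 5.25 tip stand [-78.3   2.3  28.5] world [531.8  -7.7  28.5] elev 33.9 yaw 66.3 F [ 0.4 -0.8 -1.2] tq [-0.48  0.29 -0.01] open 0.5 q [-0.69  0.81  1.89  1.06  1.15 -1.1 ]
   [-0.001, 0.004, 0.002, 0.071, 0.001, -0.027]
   [-0.001, 0.008, 0.002, 0.111, 0.001, -0.046]
   [-0.001, 0.012, 0.002, 0.154, 0.001, -0.06]
   [-0.001, 0.016, 0.002, 0.198, 0.001, -0.071]
   [-0.001, 0.02, 0.002, 0.242, 0.001, -0.077]
   [-0.001, 0.024, 0.002, 0.287, 0.002, -0.079]
   [-0.001, 0.029, 0.002, 0.332, 0.002, -0.076]
   [-0.001, 0.033, 0.002, 0.377, 0.002, -0.069]
```

View pics/s7.png

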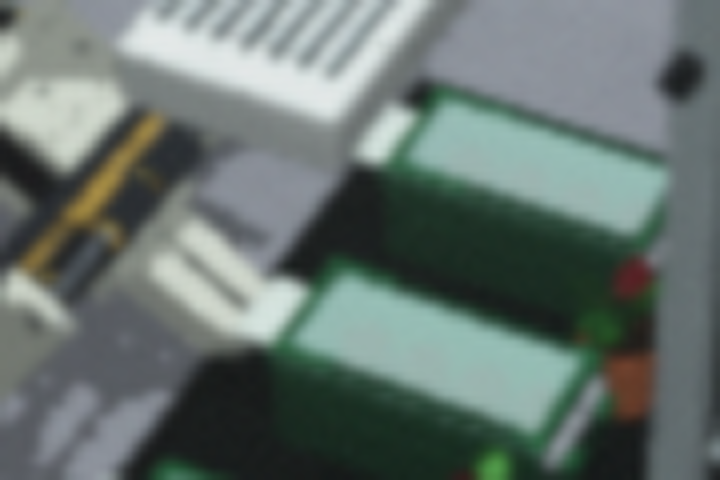

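The fingers now pass under the tab at about (255,310). The real fingertips sit some 18 mm short of the reported TCP, and I've allowed for that. Lifting.

Request:
arm_command(motion=[[[0, 0.004, 0.002, 0.035, 0.001, -0.014, -1], [0, 0.004, 0.002, 0.071, 0.001, -0.027, -1], [0, 0.008, 0.002, 0.111, 0.001, -0.046, -1], [0, 0.012, 0.002, 0.154, 0.001, -0.06, -1], [0, 0.016, 0.002, 0.198, 0.001, -0.071, -1], [0, 0.02, 0.002, 0.242, 0.001, -0.077, -1], [0, 0.024, 0.002, 0.287, 0.002, -0.079, -1], [0, 0.029, 0.002, 0.332, 0.002, -0.076, -1]]])

```text
time: 6.1
tool_pos: [0.5533, 0.037, 0.1137]
tool_rot: [-3.138, -1.024, 1.15]
contact_force: [0.0, -1.0, -0.2]
opening: 0.0003
```

```bash
python3 - <<'E'
from h import *
show(); c=cam('scene'); save(c,'s8.png',(180,140,330,260),5)
rows(arc(64,1.5,np.linspace(.8,1.64,8),rho=134,e0=34))
E
```

```text
t 6.1 tip stand [-44.2   0.7 123.1] world [547.1  22.9 123.1] elev 31.3 yaw 66.1 F [ 0.  -1.  -0.2] tq [-0.71  0.37  0.01] open 0.3 q [-0.64  0.65  1.88  1.07  1.25 -0.93]
   [-0.0, 0.003, -0.0, 0.04, -0.003, 0.01]
   [0.0, 0.008, -0.0, 0.092, -0.003, 0.027]
   [0.0, 0.013, -0.0, 0.141, -0.003, 0.05]
   [0.0, 0.018, -0.0, 0.187, -0.003, 0.078]
   [0.0, 0.023, -0.0, 0.229, -0.003, 0.112]
   [0.0, 0.028, -0.0, 0.267, -0.003, 0.151]
   [0.0, 0.033, -0.0, 0.3, -0.003, 0.193]
   [0.0, 0.036, -0.0, 0.328, -0.003, 0.239]
```

View pics/s8.png

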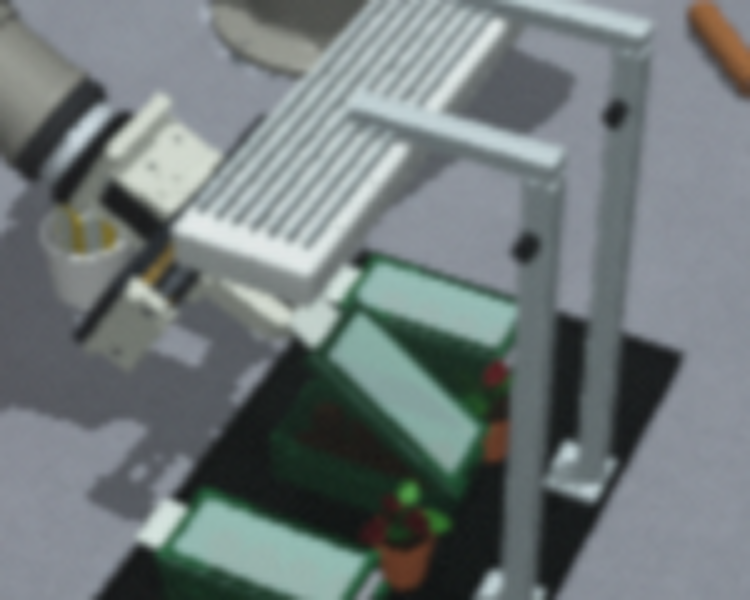

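The mid lid is rising, with its tab at (315,325) on the fingertips. I'll carry on to about 1.64 rad.

Request:
arm_command(motion=[[[0, 0.003, 0, 0.04, -0.003, 0.01, -1], [0, 0.008, 0, 0.092, -0.003, 0.027, -1], [0, 0.013, 0, 0.141, -0.003, 0.05, -1], [0, 0.018, 0, 0.187, -0.003, 0.078, -1], [0, 0.023, 0, 0.229, -0.003, 0.112, -1], [0, 0.028, 0, 0.267, -0.003, 0.151, -1], [0, 0.033, 0, 0.3, -0.003, 0.193, -1], [0, 0.036, 0, 0.328, -0.003, 0.239, -1]]])

```text
time: 6.95
tool_pos: [0.5984, 0.1411, 0.1598]
tool_rot: [-3.138, -1.081, 1.149]
contact_force: [0.3, -1.1, 0.8]
opening: 0.0007
```

```bash
python3 - <<'E'
from h import *
show(); c=cam('scene'); save(c,'s9.png',(180,140,330,260),5)
rows(arc(64,1.5,[1.7,1.78,1.86],rho=134,e0=34))
E
```

```text
t 6.95 tip stand [ 68.8   1.6 168.3] world [592.  126.5 168.3] elev 28.1 yaw 66.1 F [ 0.3 -1.1  0.8] tq [-0.58  0.35 -0.03] open 0.7 q [-0.43  0.59  1.86  1.24  1.21 -0.82]
   [-0.001, 0.0, -0.001, 0.014, 0.003, 0.017]
   [-0.001, 0.0, -0.001, 0.025, 0.003, 0.051]
   [-0.001, 0.0, -0.001, 0.034, 0.003, 0.086]
```

View pics/s9.png

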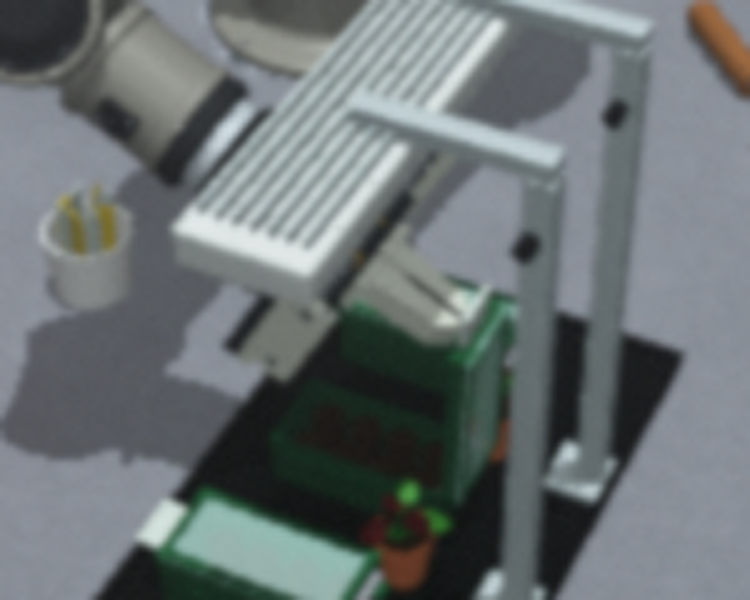

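The lid is near upright, with its tab at (480,300) at the fingertips. I'll back off 12 mm to see whether it stays.

Request:
arm_command(motion=[[[0, 0, 0, 0, 0, -0.04, -1], [0, 0, 0, 0, 0, -0.04, -1], [0, 0, 0, 0, 0, -0.04, -1], [0, 0, 0, 0, 0, -0.04, -1]]])

```text
time: 7.4
tool_pos: [0.5938, 0.1291, 0.165]
tool_rot: [-3.138, -1.08, 1.148]
contact_force: [0.3, 0.5, -0.1]
opening: 0.0005
```

```bash
python3 - <<'E'
from h import *
show(); c=cam('scene'); save(c,'s10.png',(240,170,310,250),8)
E
```

```text
t 7.4 tip stand [ 56.    1.  173.5] world [587.4 114.6 173.5] elev 28.1 yaw 66.0 F [ 0.3  0.5 -0.1] tq [-0.54  0.28 -0.03] open 0.5 q [-0.45  0.58  1.86  1.21  1.22 -0.81]
```

View pics/s10.png

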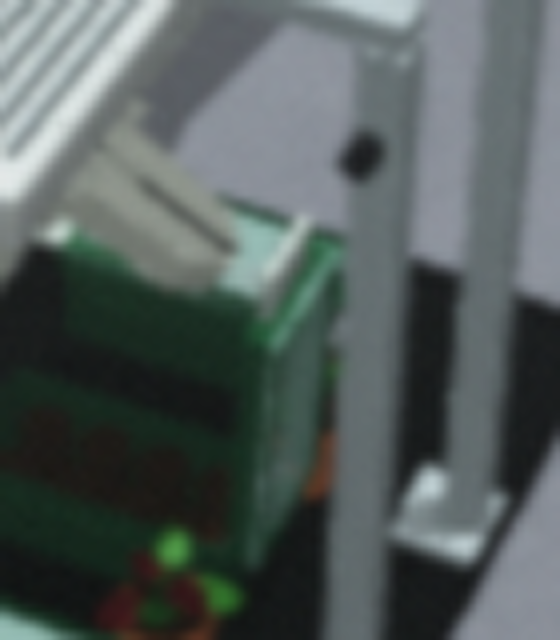

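```bash
cat >> h.py <<'E'
def px(c,P):
    M=np.linalg.inv(c['cam_to_world']); q=M[:3,:3]@(np.array(P)/1000)+M[:3,3]; return np.array([q[0]/q[2]*c['f']+c['cx'],q[1]/q[2]*c['f']+c['cy']])
def tabpx(c,hx,y,th,rho=149,dy=0,off=2.5):
    x=hx-rho*np.cos(th)+off*np.sin(th); z=45+rho*np.sin(th)+off*np.cos(th); q=S(x,y+dy); return px(c,(q[0],q[1],z))
E
python3 - <<'E'
from h import *
c=cam('scene')
for th in (1.5,1.57,1.65,1.75,1.85,1.95): print(th,[((tabpx(c,64,1.5,th,dy=d)+.5-np.array([240,170]))*8).round() for d in(-18,18)])
E
```

```text
1.5 [array([212., 269.]), array([253., 211.])]
1.57 [array([237., 277.]), array([278., 218.])]
1.65 [array([266., 288.]), array([306., 229.])]
1.75 [array([303., 305.]), array([342., 245.])]
1.85 [array([338., 324.]), array([377., 264.])]
1.95 [array([373., 345.]), array([410., 285.])]
```

The tab edge, from (265,295) to (305,220), matches 1.65 rad 0.45 s after I let go. The mid box therefore looks like the stiff one. I'll push it on to the stop.

```bash
python3 - <<'E'
from h import *
show(); rows(arc(64,1.5,[1.64,1.71,1.78,1.85,1.92],rho=134,e0=34))
E
```

```text
t 7.5 tip stand [ 56.2   1.2 173.4] world [587.3 114.8 173.4] elev 28.1 yaw 66.0 F [ 0.4 -0.8  0.1] tq [-0.52  0.28  0.03] open 0.7 q [-0.45  0.58  1.86  1.21  1.22 -0.81]
   [0.001, 0.001, -0.002, 0.011, -0.001, 0.042]
   [0.001, 0.001, -0.002, 0.023, -0.001, 0.071]
   [0.001, 0.001, -0.002, 0.032, -0.001, 0.101]
   [0.001, 0.001, -0.002, 0.04, -0.001, 0.131]
   [0.001, 0.001, -0.002, 0.045, -0.001, 0.162]
```

Request:
arm_command(motion=[[[0, 0, 0, 0.011, -0.001, 0.042, -1], [0, 0, 0, 0.023, -0.001, 0.071, -1], [0, 0, 0, 0.032, -0.001, 0.101, -1], [0, 0, 0, 0.04, -0.001, 0.131, -1], [0, 0, 0, 0.045, -0.001, 0.162, -1], [0, 0, 0, 0.045, -0.001, 0.162, -1]]])

```text
time: 8.1
tool_pos: [0.6131, 0.1764, 0.1534]
tool_rot: [-3.136, -1.08, 1.149]
contact_force: [0.5, -0.5, 0.3]
opening: 0.0004
```

```bash
python3 - <<'E'
from h import *
show(); c=cam('scene'); save(c,'s11.png',(240,170,310,250),8)
rows([T(40,1.5,172,30),T(-150,1.5,140,35)])
E
```

```text
t 8.1 tip stand [107.    2.5 161.9] world [606.7 161.9 161.9] elev 28.1 yaw 66.2 F [ 0.5 -0.5  0.3] tq [-0.49  0.3   0.01] open 0.4 q [-0.35  0.61  1.84  1.29  1.16 -0.81]
   [-0.001, -0.021, -0.001, -0.077, 0.002, -0.211]
   [-0.001, -0.076, -0.001, -0.475, 0.003, -0.72]
```

View pics/s11.png

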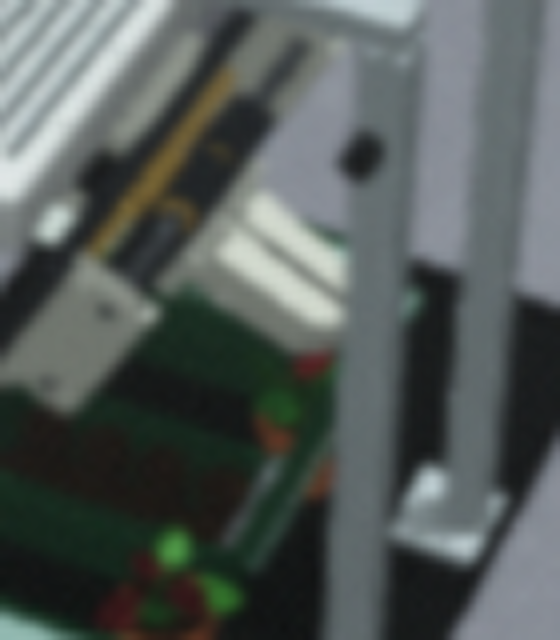

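Request:
arm_command(motion=[[[0, -0.02, 0, -0.077, 0.002, -0.21, -1], [0, -0.02, 0, -0.077, 0.002, -0.21, -1], [0, -0.076, 0, -0.475, 0.003, -0.72, -1], [0, -0.076, 0, -0.475, 0.003, -0.72, -1], [0, -0.076, 0, -0.475, 0.003, -0.72, -1], [0, -0.076, 0, -0.475, 0.003, -0.72, -1], [0, -0.076, 0, -0.475, 0.003, -0.72, -1], [0, -0.076, 0, -0.475, 0.003, -0.72, -1]]])

```text
time: 8.95
tool_pos: [0.5094, -0.0621, 0.13]
tool_rot: [-3.137, -0.961, 1.146]
contact_force: [-0.3, 1.1, -0.9]
opening: 0.0004
```

```bash
python3 - <<'E'
from h import *
show(); c=cam('scene'); save(c,'s12.png',(180,140,330,260),5)
for th in (1.65,1.75,1.85,1.95): print(th,[((tabpx(c,64,1.5,th,dy=d)+.5-np.array([180,140]))*5).round() for d in(-18,18)])
rows([T(-145,-127,90,34),T(-126,-127,27,34),T(-84,-127,27,34)])
E
```

```text
t 8.95 tip stand [-151.9    0.7  140.3] world [503.4 -75.6 140.3] elev 34.9 yaw 66.0 F [-0.3  1.1 -0.9] tq [-0.5   0.23  0.02] open 0.4 q [-0.83  0.6   1.82  0.88  1.35 -0.9 ]
1.65 [array([467., 330.]), array([491., 293.])]
1.75 [array([489., 340.]), array([514., 303.])]
1.85 [array([511., 352.]), array([535., 315.])]
1.95 [array([533., 366.]), array([557., 328.])]
   [0.0, 0.01, -0.002, -0.125, 0.427, 0.113]
   [0.0, 0.01, -0.002, -0.26, 0.428, 0.285]
   [0.0, 0.01, -0.002, -0.18, 0.427, 0.4]
```

View pics/s12.png

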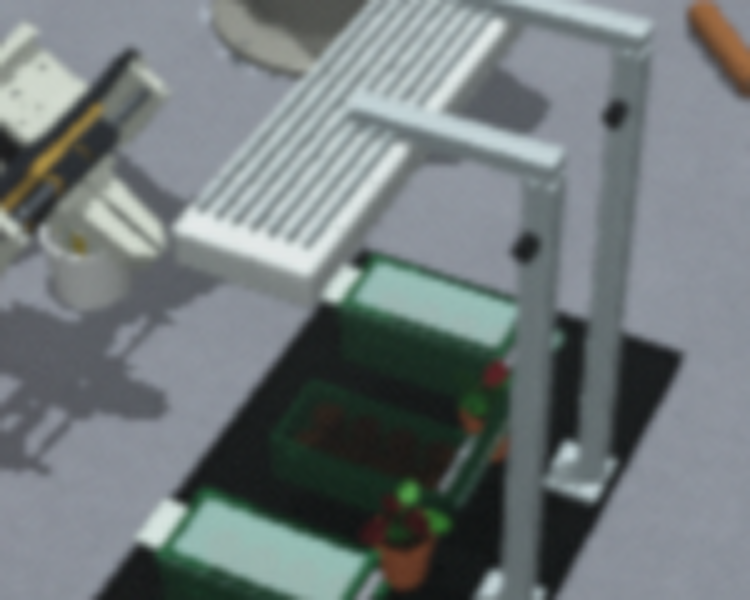

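The mid lid stands open behind the post at (530,340). Next is the near box.

Request:
arm_command(motion=[[[0, 0.01, 0, -0.125, 0.427, 0.113, -1], [0, 0.01, 0, -0.125, 0.427, 0.113, -1], [0, 0.01, 0, -0.125, 0.427, 0.113, -1], [0, 0.01, 0, -0.26, 0.428, 0.285, -1], [0, 0.01, 0, -0.26, 0.428, 0.285, -1], [0, 0.01, 0, -0.26, 0.428, 0.285, -1], [0, 0.01, 0, -0.18, 0.427, 0.4, -1], [0, 0.01, 0, -0.18, 0.427, 0.4, -1]]])

```text
time: 9.8
tool_pos: [0.654, -0.0474, 0.0193]
tool_rot: [-3.139, -0.978, 1.154]
contact_force: [0.2, -0.2, 0.1]
opening: 0.0004
```

```bash
python3 - <<'E'
from h import *
show(); c=cam('scene'); save(c,'s13.png',(170,200,280,280),7)
rows(arc(58.5,-127,np.linspace(.1,.8,8),rho=134,e0=34))
E
```

```text
t 9.8 tip stand [ -80.  -125.6   29.3] world [648.  -61.1  29.3] elev 34.0 yaw 66.3 F [ 0.2 -0.2  0.1] tq [-0.63  0.22  0.02] open 0.4 q [-0.64  0.92  1.51  1.01  1.26 -0.84]
   [-0.001, 0.005, 0.0, 0.062, 0.003, -0.035]
   [-0.001, 0.009, 0.0, 0.103, 0.003, -0.054]
   [-0.001, 0.013, 0.0, 0.145, 0.003, -0.069]
   [-0.001, 0.017, 0.0, 0.189, 0.003, -0.08]
   [-0.001, 0.021, 0.0, 0.234, 0.003, -0.086]
   [-0.001, 0.025, 0.0, 0.279, 0.003, -0.088]
   [-0.001, 0.03, 0.0, 0.324, 0.003, -0.085]
   [-0.001, 0.034, 0.0, 0.368, 0.003, -0.078]
```

View pics/s13.png

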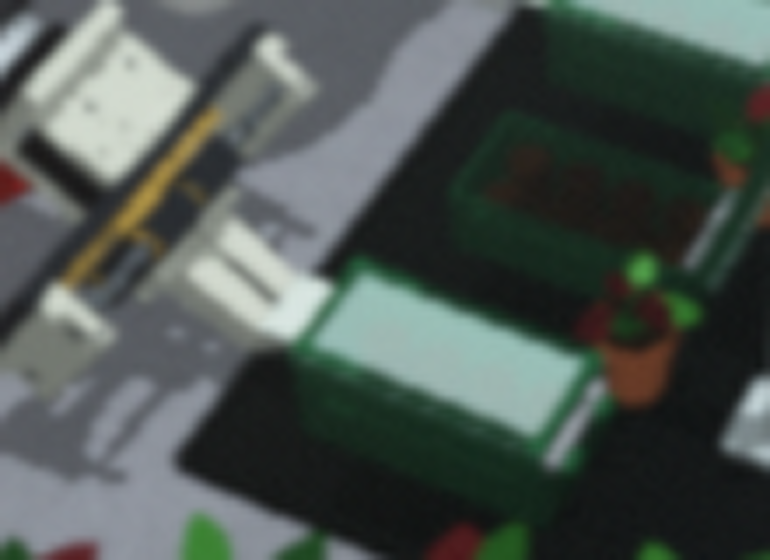

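The fingers are under the near tab at (295,305). Lifting.

Request:
arm_command(motion=[[[0, 0.005, 0, 0.031, 0.003, -0.017, -1], [0, 0.005, 0, 0.062, 0.003, -0.035, -1], [0, 0.009, 0, 0.103, 0.003, -0.054, -1], [0, 0.013, 0, 0.145, 0.003, -0.069, -1], [0, 0.017, 0, 0.189, 0.003, -0.08, -1], [0, 0.021, 0, 0.234, 0.003, -0.086, -1], [0, 0.025, 0, 0.279, 0.003, -0.088, -1], [0, 0.03, 0, 0.324, 0.003, -0.085, -1]]])

```text
time: 10.65
tool_pos: [0.6686, -0.0207, 0.1128]
tool_rot: [-3.139, -1.024, 1.15]
contact_force: [-0.1, -0.7, 0.0]
opening: 0.0002
```

```bash
python3 - <<'E'
from h import *
show(); c=cam('scene'); save(c,'s14.png',(170,180,280,260),6)
rows(arc(58.5,-127,np.linspace(.8,1.64,8),rho=134,e0=34))
E
```

```text
t 10.65 tip stand [ -50.2 -128.   122.2] world [662.3 -34.8 122.2] elev 31.3 yaw 66.1 F [-0.1 -0.7  0. ] tq [-0.59  0.3  -0.  ] open 0.2 q [-0.6   0.8   1.5   1.04  1.34 -0.71]
   [0.0, 0.003, -0.0, 0.043, -0.004, 0.01]
   [0.0, 0.008, -0.0, 0.094, -0.004, 0.027]
   [0.0, 0.013, -0.0, 0.143, -0.004, 0.05]
   [0.0, 0.018, -0.0, 0.189, -0.004, 0.078]
   [0.0, 0.023, -0.0, 0.231, -0.004, 0.112]
   [0.0, 0.028, -0.0, 0.269, -0.004, 0.15]
   [0.0, 0.033, -0.0, 0.303, -0.004, 0.193]
   [0.0, 0.036, -0.0, 0.33, -0.004, 0.239]
```

View pics/s14.png

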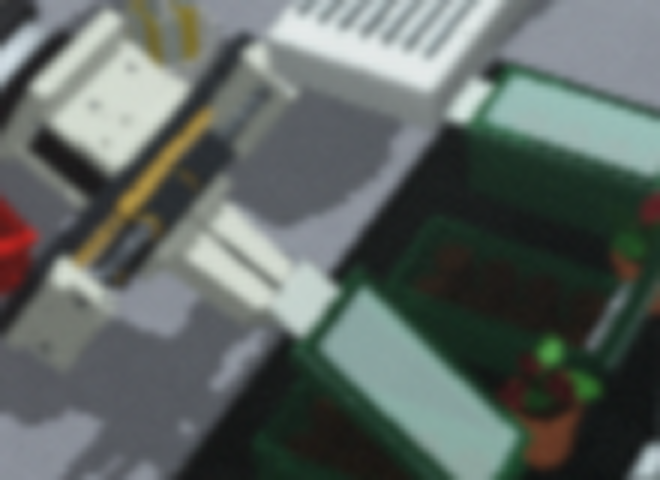

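The near lid is rising, with its tab at (305,298). Continuing.

Request:
arm_command(motion=[[[0, 0.003, 0, 0.043, -0.004, 0.01, -1], [0, 0.008, 0, 0.094, -0.004, 0.027, -1], [0, 0.013, 0, 0.143, -0.004, 0.05, -1], [0, 0.018, 0, 0.189, -0.004, 0.078, -1], [0, 0.023, 0, 0.231, -0.004, 0.112, -1], [0, 0.028, 0, 0.269, -0.004, 0.15, -1], [0, 0.033, 0, 0.303, -0.004, 0.193, -1], [0, 0.033, 0, 0.303, -0.004, 0.193, -1]]])

```text
time: 11.5
tool_pos: [0.7066, 0.0702, 0.159]
tool_rot: [-3.136, -1.076, 1.15]
contact_force: [-0.1, -1.3, -0.2]
opening: -0.0
```

```bash
python3 - <<'E'
from h import *
show(); c=cam('scene'); save(c,'s15.png',(200,160,310,250),6)
for th in (1.5,1.6,1.7,1.85,1.95): print(th,[((tabpx(c,58.5,-127,th,dy=d)+.5-np.array([200,160]))*6).round() for d in(-18,18)])
rows(arc(58.5,-127,[1.58,1.64,1.7,1.77],rho=134,e0=34))
E
```

```text
t 11.5 tip stand [  47.9 -126.   167.6] world [700.2  55.7 167.6] elev 28.4 yaw 66.3 F [-0.1 -1.3 -0.2] tq [-0.54  0.3   0.05] open -0.0 q [-0.46  0.75  1.48  1.15  1.3  -0.62]
1.5 [array([269., 430.]), array([304., 379.])]
1.6 [array([297., 441.]), array([333., 389.])]
1.7 [array([326., 453.]), array([361., 402.])]
1.85 [array([369., 477.]), array([403., 424.])]
1.95 [array([397., 494.]), array([430., 441.])]
   [-0.001, 0.004, -0.001, 0.024, 0.002, 0.02]
   [-0.001, 0.005, -0.001, 0.035, 0.002, 0.044]
   [-0.001, 0.005, -0.001, 0.046, 0.003, 0.069]
   [-0.001, 0.005, -0.001, 0.056, 0.003, 0.098]
```

View pics/s15.png

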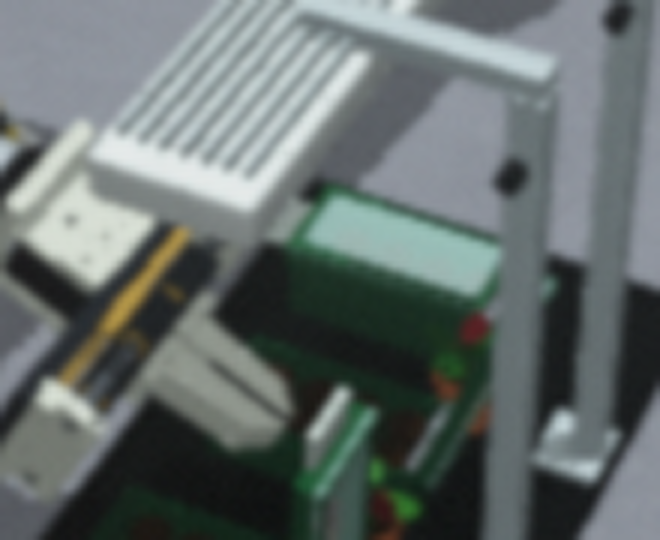

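The tab, (310,450) to (345,395), is ahead of the fingers, so the lid is falling back by itself. I'll look again while retreating.

Request:
arm_command(motion=[[[0, 0, 0, 0, 0, 0, -1], [0, 0, 0, 0, 0, 0, -1], [0, 0, 0, 0, 0, 0, -1]]])

```text
time: 11.85
tool_pos: [0.7066, 0.0668, 0.159]
tool_rot: [-3.137, -1.075, 1.148]
contact_force: [0.3, 0.1, 0.2]
opening: 0.0003
```

```bash
python3 - <<'E'
from h import *
show(); c=cam('scene'); save(c,'s16.png',(200,160,310,250),6)
rows([T(30,-127,170,29),T(-150,-127,130,34),T(-150,0,110,34),T(-150,123,110,34)])
E
```

```text
t 11.85 tip stand [  44.8 -127.3  167.6] world [700.1  52.3 167.6] elev 28.4 yaw 66.0 F [0.3 0.1 0.2] tq [-0.55  0.3   0.03] open 0.3 q [-0.46  0.75  1.48  1.15  1.3  -0.62]
   [0.001, -0.007, -0.002, -0.017, -0.001, -0.047]
   [0.001, -0.062, -0.002, -0.425, 0.001, -0.512]
   [0.001, -0.062, -0.002, -0.485, -0.423, -0.481]
   [0.001, -0.062, -0.002, -0.486, -0.833, -0.481]
```

View pics/s16.png

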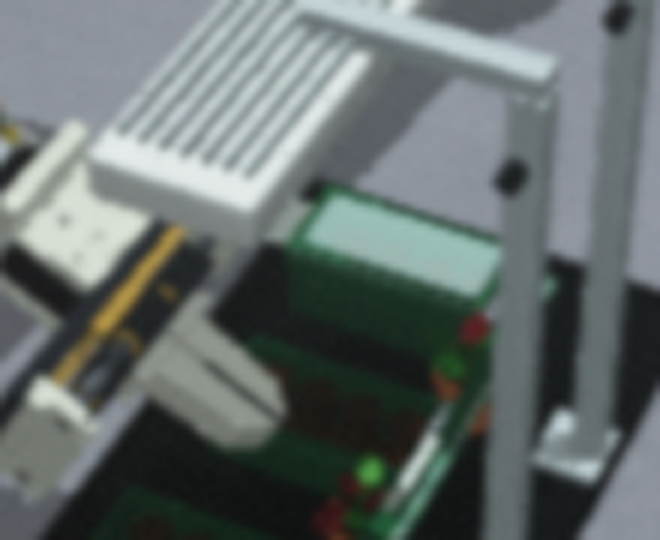

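The near lid now lies at (390,505) to (435,435), which matches 1.95 rad, so it is free and open. Next is the far box. I'll use a steeper tool there so it clears the label cup.

Request:
arm_command(motion=[[[0, -0.062, 0, -0.425, 0, -0.512, -1], [0, -0.062, 0, -0.425, 0, -0.512, -1], [0, -0.062, 0, -0.425, 0, -0.512, -1], [0, -0.062, 0, -0.425, 0, -0.512, -1], [0, -0.062, 0, -0.485, -0.423, -0.481, -1], [0, -0.062, 0, -0.485, -0.423, -0.481, -1], [0, -0.062, 0, -0.485, -0.423, -0.481, -1], [0, -0.062, 0, -0.485, -0.423, -0.481, -1]]])

```text
time: 12.7
tool_pos: [0.5078, -0.0586, 0.0999]
tool_rot: [-3.13, -0.979, 1.141]
contact_force: [0.3, 0.2, 0.6]
opening: 0.0004
```

```bash
python3 - <<'E'
from h import *
show()
c=cam('scene'); save(c,'s17.png',(180,140,330,260),5)
rows([T(-140,123,100,45),T(-118,123,30,45),T(-91,123,26.5,45)])
E
```

```text
t 12.7 tip stand [-149.6    3.5  109.9] world [501.8 -72.3 109.9] elev 33.9 yaw 66.2 F [0.3 0.2 0.6] tq [-0.51  0.23 -0.01] open 0.4 q [-0.83  0.66  1.84  0.9   1.32 -0.96]
   [0.0, -0.123, -0.003, -0.023, -0.407, 0.045]
   [0.0, -0.123, -0.003, -0.176, -0.407, 0.237]
   [0.0, -0.123, -0.003, -0.135, -0.407, 0.318]
```

View pics/s17.png

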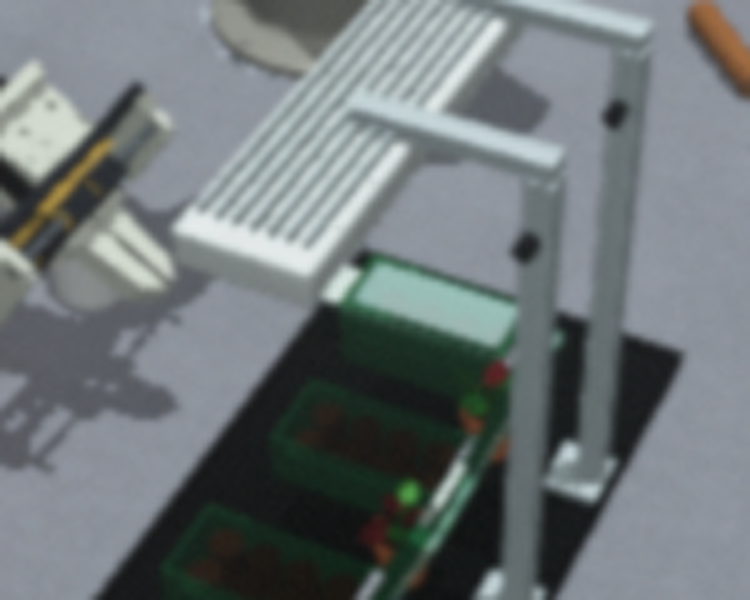

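Request:
arm_command(motion=[[[0, -0.123, -0.003, -0.023, -0.407, 0.045, -1], [0, -0.123, -0.003, -0.023, -0.407, 0.045, -1], [0, -0.123, -0.003, -0.023, -0.407, 0.045, -1], [0, -0.123, -0.003, -0.176, -0.407, 0.237, -1], [0, -0.123, -0.003, -0.176, -0.407, 0.237, -1], [0, -0.123, -0.003, -0.176, -0.407, 0.237, -1]]])

```text
time: 13.35
tool_pos: [0.4116, 0.0167, 0.0153]
tool_rot: [-3.141, -0.785, 1.155]
contact_force: [0.8, -0.7, 1.0]
opening: 0.0005
```

```bash
python3 - <<'E'
from h import *
show()
c=cam('scene'); save(c,'s18.png',(190,170,290,230),7)
t=cam('top'); save(t,'t18.png',(230,190,310,260),7)
rows([T(-91,123,26.5,45)])
E
```

```text
t 13.35 tip stand [-117.5  122.    28.1] world [406.5   5.   28.1] elev 45.0 yaw 66.2 F [ 0.8 -0.7  1. ] tq [-0.48  0.23 -0.  ] open 0.5 q [-0.78  0.63  2.21  0.97  0.93 -1.21]
   [0.0, 0.0, 0.002, 0.056, -0.006, 0.071]
```

View pics/s18.png

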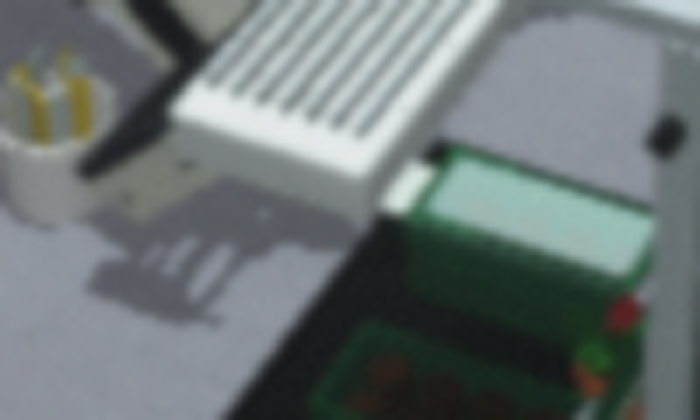

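View pics/t18.png

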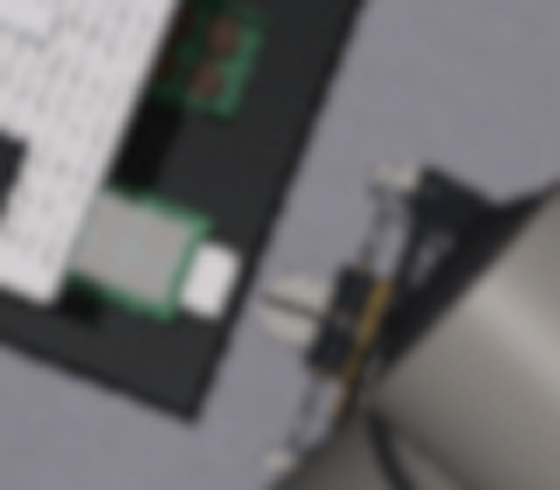

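Seen from the top, the fingers (265,300) are lined up with the far tab (212,282). Going in and starting the lift.

Request:
arm_command(motion=[[[0, 0, 0.002, 0.056, -0.004, 0.071, -1], [0, 0, 0.002, 0.056, -0.004, 0.071, -1], [0, 0, 0.002, 0.056, -0.004, 0.071, -1]]])

```text
time: 13.75
tool_pos: [0.4215, 0.041, 0.0143]
tool_rot: [3.139, -0.784, 1.156]
contact_force: [0.6, 0.7, 0.3]
opening: 0.0005
```

```bash
python3 - <<'E'
from h import *
show()
t=cam('top'); save(t,'t19.png',(230,190,310,260),7)
rows(arc(55.5,123,np.linspace(.1,.8,8),rho=134,e0=45))
E
```

```text
t 13.75 tip stand [-91.2 122.9  27. ] world [416.3  29.4  27. ] elev 45.1 yaw 66.0 F [0.6 0.7 0.3] tq [-0.43  0.27  0.03] open 0.5 q [-0.71  0.63  2.22  1.04  0.9  -1.22]
   [0.001, 0.013, 0.001, 0.076, -0.001, -0.041]
   [0.001, 0.025, 0.001, 0.113, -0.001, -0.067]
   [0.001, 0.036, 0.001, 0.152, -0.001, -0.09]
   [0.001, 0.048, 0.001, 0.194, -0.001, -0.108]
   [0.001, 0.06, 0.001, 0.237, -0.001, -0.122]
   [0.001, 0.072, 0.001, 0.282, -0.0, -0.132]
   [0.001, 0.084, 0.001, 0.327, -0.0, -0.138]
   [0.001, 0.095, 0.001, 0.373, -0.0, -0.139]
```

View pics/t19.png

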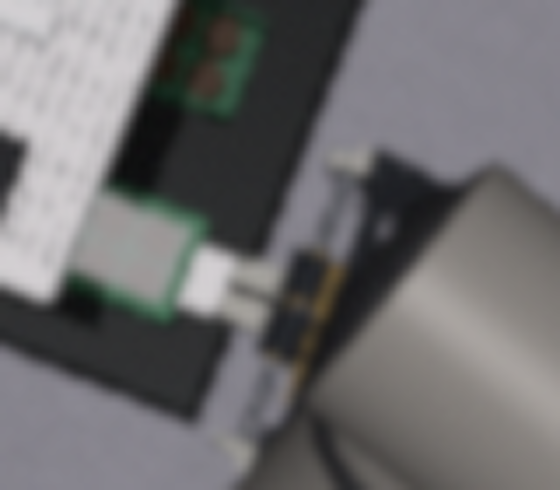

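Request:
arm_command(motion=[[[0, 0.005, 0, 0.036, 0, -0.01, -1], [0, 0.013, 0, 0.076, -0.001, -0.041, -1], [0, 0.025, 0, 0.113, -0.001, -0.067, -1], [0, 0.036, 0, 0.152, -0.001, -0.09, -1], [0, 0.048, 0, 0.194, -0.001, -0.108, -1], [0, 0.06, 0, 0.237, -0.001, -0.122, -1], [0, 0.072, 0, 0.282, 0, -0.132, -1], [0, 0.084, 0, 0.327, 0, -0.138, -1]]])

```text
time: 14.6
tool_pos: [0.4375, 0.0788, 0.1132]
tool_rot: [-3.141, -0.918, 1.153]
contact_force: [0.5, -0.8, -0.7]
opening: 0.0007
```

```bash
python3 - <<'E'
from h import *
show()
t=cam('top'); save(t,'t20.png',(230,190,310,260),7)
rows(arc(55.5,123,np.linspace(.8,1.64,8),rho=134,e0=45))
E
```

```text
t 14.6 tip stand [-51.7 123.5 124.1] world [431.7  65.8 124.1] elev 37.4 yaw 66.1 F [ 0.5 -0.8 -0.7] tq [-0.6   0.31  0.  ] open 0.7 q [-0.68  0.46  2.2   1.02  1.12 -1.04]
   [0.0, 0.009, 0.0, 0.038, 0.002, 0.002]
   [0.0, 0.023, 0.0, 0.092, 0.002, 0.014]
   [0.0, 0.037, 0.0, 0.144, 0.002, 0.032]
   [0.0, 0.052, 0.0, 0.194, 0.002, 0.056]
   [0.0, 0.066, 0.0, 0.24, 0.002, 0.085]
   [0.0, 0.08, 0.0, 0.283, 0.002, 0.12]
   [0.0, 0.094, 0.0, 0.321, 0.002, 0.159]
   [0.0, 0.103, 0.0, 0.354, 0.002, 0.203]
```

View pics/t20.png

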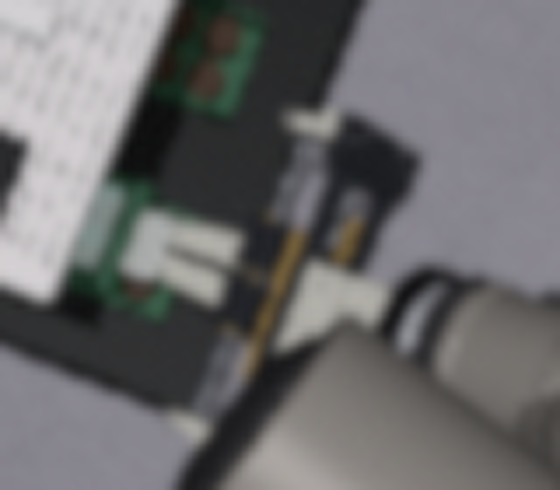

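The far lid is up, with its tab at (145,245) on the fingers. Continuing to about 1.58.

Request:
arm_command(motion=[[[0, 0.009, 0, 0.038, 0.001, 0.002, -1], [0, 0.023, 0, 0.092, 0.001, 0.014, -1], [0, 0.037, 0, 0.144, 0.001, 0.032, -1], [0, 0.052, 0, 0.194, 0.001, 0.056, -1], [0, 0.066, 0, 0.24, 0.001, 0.085, -1], [0, 0.08, 0, 0.283, 0.001, 0.12, -1], [0, 0.094, 0, 0.321, 0.001, 0.159, -1], [0, 0.1, 0, 0.338, 0.001, 0.18, -1]]])

```text
time: 15.45
tool_pos: [0.4799, 0.1755, 0.1601]
tool_rot: [-3.139, -1.075, 1.152]
contact_force: [-1.2, -0.2, -0.6]
opening: 0.0005
```

```bash
python3 - <<'E'
from h import *
show()
c=cam('scene'); save(c,'s21.png',(180,140,330,260),5)
for th in (1.5,1.6,1.7,1.85,1.95): print(th,[((tabpx(c,55.5,123,th,dy=d)+.5-np.array([180,140]))*5).round() for d in(-18,18)])
E
```

```text
t 15.45 tip stand [ 52.3 123.9 168.6] world [473.5 161.  168.6] elev 28.4 yaw 66.2 F [-1.2 -0.2 -0.6] tq [-0.58  0.32 -0.03] open 0.5 q [-0.47  0.46  2.19  1.27  1.17 -1.02]
1.5 [array([502., 197.]), array([524., 165.])]
1.6 [array([523., 204.]), array([545., 172.])]
1.7 [array([545., 212.]), array([566., 180.])]
1.85 [array([576., 228.]), array([597., 195.])]
1.95 [array([596., 240.]), array([617., 207.])]
```

View pics/s21.png

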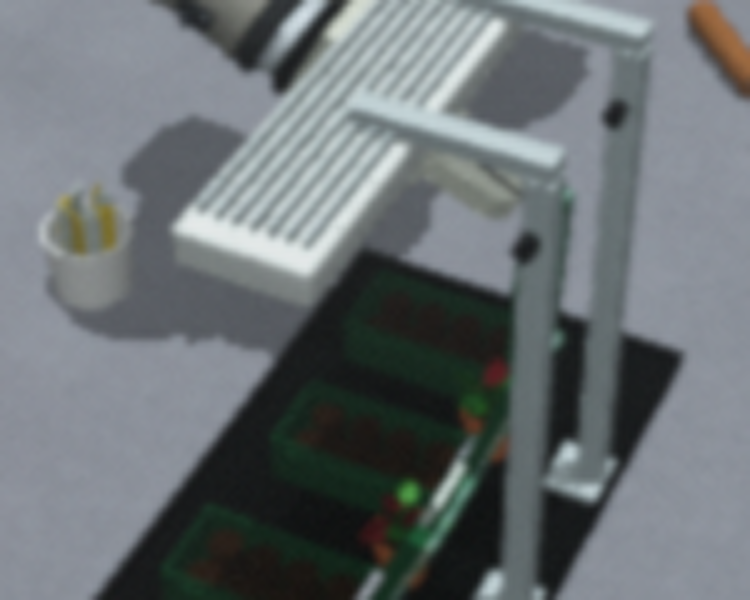

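Request:
arm_command(motion=[[[0, 0, 0, 0, 0, 0, -1], [0, 0, 0, 0, 0, 0, -1], [0, 0, 0, 0, 0, 0, -1]]])

```text
time: 15.8
tool_pos: [0.48, 0.1734, 0.1598]
tool_rot: [-3.141, -1.073, 1.152]
contact_force: [0.1, -0.5, 0.7]
opening: 0.0007
```

```bash
python3 - <<'E'
from h import *
show()
c=cam('scene'); save(c,'s22.png',(240,140,330,260),5)
for th in (1.5,1.6,1.7,1.85,1.95): print(th,[((tabpx(c,55.5,123,th,dy=d)+.5-np.array([240,140]))*5).round() for d in(-18,18)])
rows([T(-130,123,140,40)])
E
```

```text
t 15.8 tip stand [ 50.4 123.  168.4] world [473.6 158.9 168.4] elev 28.5 yaw 66.0 F [ 0.1 -0.5  0.7] tq [-0.53  0.28  0.01] open 0.7 q [-0.48  0.46  2.18  1.27  1.17 -1.02]
1.5 [array([202., 197.]), array([224., 165.])]
1.6 [array([223., 204.]), array([245., 172.])]
1.7 [array([245., 212.]), array([266., 180.])]
1.85 [array([276., 228.]), array([297., 195.])]
1.95 [array([296., 240.]), array([317., 207.])]
   [0.001, -0.128, -0.001, -0.382, 0.001, -0.485]
```

View pics/s22.png

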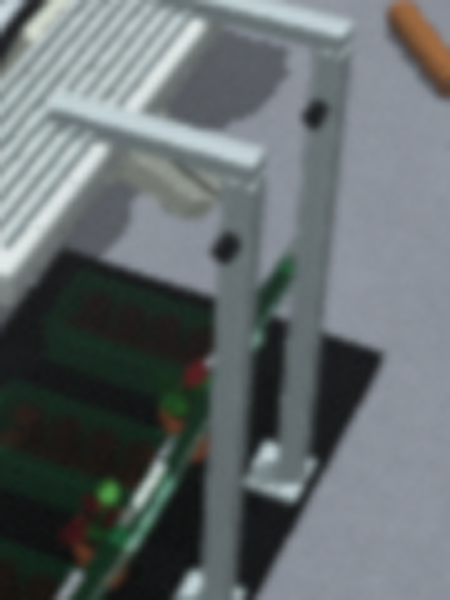

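The far lid now leans well back at (275,290), so it is free. The mid box is the stiff one. I'll move across in front of its lid with the gripper part open, then pinch the tab by its 36 mm width.

```bash
python3 - <<'E'
from h import *
rows([T(15,123,176,28),T(15,1.5,176,26),T(60,1.5,177,26)])
E
```

```text
[0.001, 0.006, -0.0, -0.034, 0.0, -0.116]
   [0.001, 0.028, -0.0, -0.031, 0.405, -0.116]
   [0.001, 0.028, -0.0, 0.043, 0.405, 0.015]
```

Request:
arm_command(motion=[[[0, 0.006, 0, -0.034, 0, -0.116, -1], [0, 0.028, 0, -0.031, 0.405, -0.116, 0.2], [0, 0.028, 0, -0.031, 0.405, -0.116, 0.2], [0, 0.028, 0, -0.031, 0.405, -0.116, 0.2], [0, 0.028, 0, 0.043, 0.405, 0.015, 0.2], [0, 0.028, 0, 0.043, 0.405, 0.015, 0.2]]])

```text
time: 16.45
tool_pos: [0.5955, 0.1363, 0.1689]
tool_rot: [-3.14, -1.118, 1.155]
contact_force: [0.4, 0.0, 0.0]
opening: 0.0359
```

```bash
python3 - <<'E'
from h import *
show()
c=cam('scene'); save(c,'s23.png',(230,150,330,250),6)
for th in (1.85,1.9,1.95): print(th,[((tabpx(c,64,1.5,th,dy=d)+.5-np.array([230,150]))*6).round() for d in(-18,18)])
t=cam('top'); save(t,'t23.png',(200,160,300,250),6)
rows([T(90,1.5,174,26),T(121,1.5,173,26)])
E
```

```text
t 16.45 tip stand [ 62.9   2.3 176.8] world [589.  121.5 176.8] elev 25.9 yaw 66.2 F [0.4 0.  0. ] tq [-0.55  0.3   0.03] open 35.9 q [-0.45  0.6   1.86  1.25  1.25 -0.84]
1.85 [array([314., 363.]), array([342., 318.])]
1.9 [array([327., 371.]), array([355., 325.])]
1.95 [array([339., 379.]), array([368., 334.])]
   [-0.001, -0.0, -0.0, 0.035, 0.003, 0.091]
   [-0.001, -0.0, -0.0, 0.077, 0.003, 0.185]
```

View pics/s23.png

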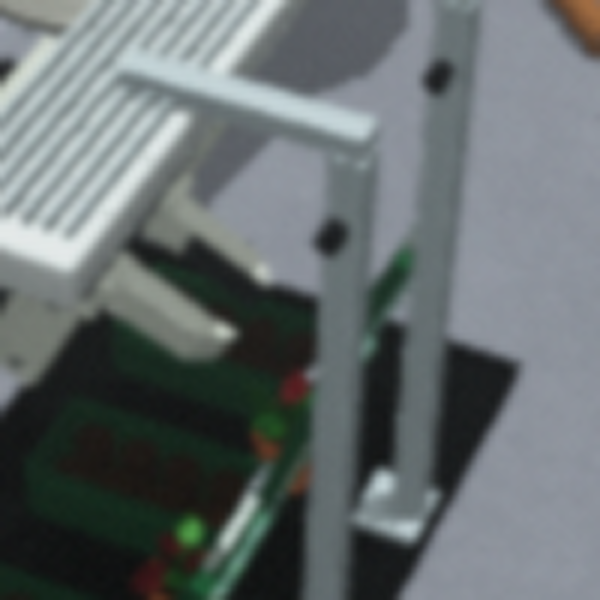

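View pics/t23.png

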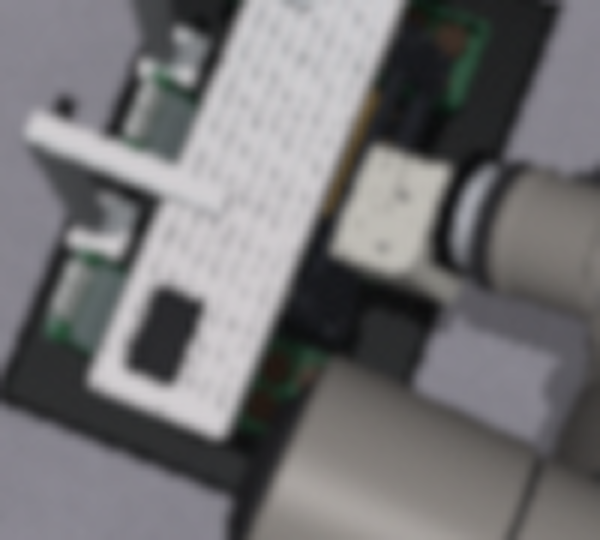

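```bash
python3 - <<'E'
from h import *
show()
t=cam('top'); save(t,'t24.png',(200,160,240,225),10)
for n,hx,y in(('mid',64,1.5),('far',55.5,123)):
  for th in (1.85,1.95):
    for rho in (126,149): print(n,th,rho,[((tabpx(t,hx,y,th,rho=rho,dy=d)+.5-np.array([200,160]))*10).round() for d in(-18,18)])
E
```

```text
t 16.55 tip stand [ 60.8   2.4 176.5] world [588.1 119.6 176.5] elev 26.0 yaw 66.2 F [ 0.   0.5 -0.4] tq [-0.58  0.24  0.04] open 44.1 q [-0.46  0.6   1.86  1.24  1.25 -0.84]
mid 1.85 126 [array([293., 154.]), array([256., 242.])]
mid 1.85 149 [array([274., 137.]), array([237., 225.])]
mid 1.95 126 [array([264., 145.]), array([227., 232.])]
mid 1.95 149 [array([240., 125.]), array([203., 214.])]
far 1.85 126 [array([188., 461.]), array([150., 551.])]
far 1.85 149 [array([168., 448.]), array([129., 538.])]
far 1.95 126 [array([159., 451.]), array([121., 540.])]
far 1.95 149 [array([134., 435.]), array([ 95., 525.])]
```

View pics/t24.png

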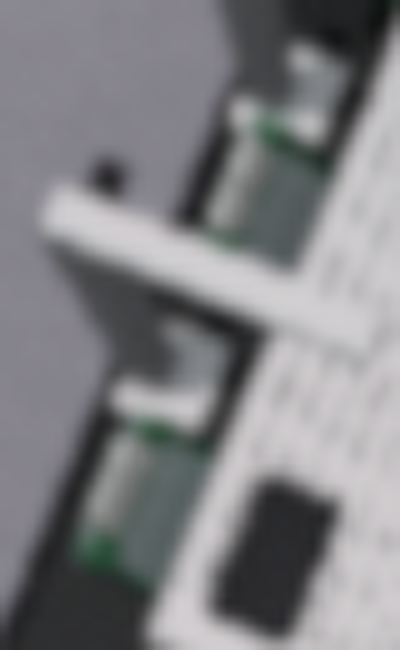

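The top view puts the mid lid's tab strip at (245,160) to (213,228), about 1.94 rad, and the far lid at (85,500), open. Moving in to straddle the tab.

```bash
python3 - <<'E'
from h import *
rows([T(90,1.5,175,26),T(123,1.5,173,26)])
E
```

```text
[-0.0, -0.0, -0.001, 0.039, 0.002, 0.092]
   [-0.0, -0.0, -0.001, 0.081, 0.002, 0.193]
```

Request:
arm_command(motion=[[[0, 0, 0, 0.039, 0.003, 0.092, 0.25], [0, 0, 0, 0.06, 0.003, 0.14, 0.25], [0, 0, 0, 0.081, 0.003, 0.193, 0.25], [0, 0, 0, 0.081, 0.003, 0.193, 0.25]]])

```text
time: 17.0
tool_pos: [0.6211, 0.1911, 0.1654]
tool_rot: [-3.14, -1.118, 1.152]
contact_force: [0.6, 0.1, -0.6]
opening: 0.0575
```

```bash
python3 - <<'E'
from h import *
show()
c=cam('scene'); save(c,'s25.png',(240,160,310,240),8)
t=cam('top'); save(t,'t25.png',(200,155,240,195),12)
E
```

```text
t 17.0 tip stand [123.4   1.1 173.2] world [614.6 176.3 173.2] elev 26.0 yaw 66.1 F [ 0.6  0.1 -0.6] tq [-0.56  0.3  -0.  ] open 57.5 q [-0.33  0.62  1.83  1.33  1.17 -0.81]
```

View pics/s25.png

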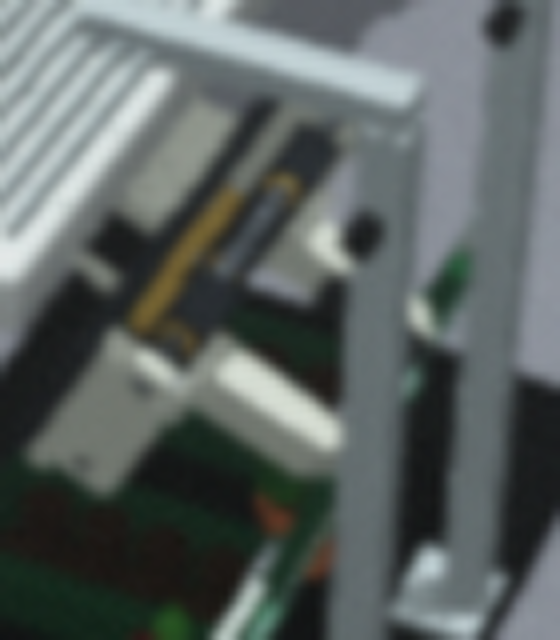

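View pics/t25.png

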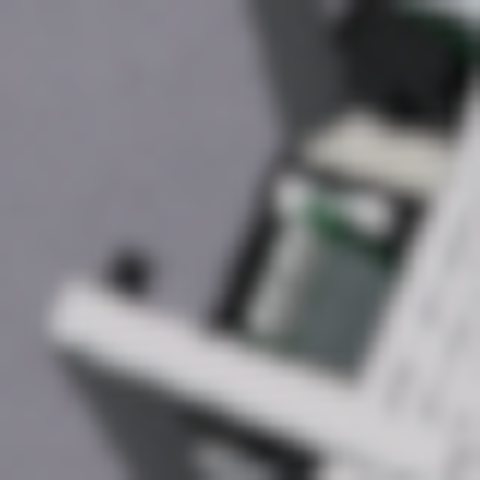

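The fingers straddle the tab: one tip is at (310,155) in the top view and the tab strip is at about (270,260). Closing gently.

Request:
arm_command(motion=[[[0, 0, 0, 0, 0, 0, -0.4], [0, 0, 0, 0, 0, 0, -0.4], [0, 0, 0, 0, 0, 0, -0.4], [0, 0, 0, 0, 0, 0, -0.4], [0, 0, 0, 0, 0, 0, -0.4]]], grip_force=6)

```text
time: 17.6
tool_pos: [0.6212, 0.1906, 0.1654]
tool_rot: [-3.14, -1.118, 1.152]
contact_force: [-1.5, -1.0, 0.2]
opening: 0.036
```

```bash
cat >> h.py <<'E'
def parc(hx,y,th,rho=141,e=27,d=7.5,dx=0,dz=0):
    out=[]
    for t in th:
        ee=e+ (4*(1.94-t)/1.94); er=np.radians(ee)
        X=hx-rho*np.cos(t)+2.5*np.sin(t)+d*np.cos(er)+dx; Z=45+rho*np.sin(t)+2.5*np.cos(t)-d*np.sin(er)+dz
        out.append(T(X,y,Z,ee))
    return out
E
python3 - <<'E'
from h import *
show()
rows(parc(64,1.5,[1.94]))
rows(parc(64,1.5,1.94-np.arange(1,9)*.09))
E
```

```text
t 17.6 tip stand [123.    0.9 173.3] world [614.6 175.8 173.3] elev 26.0 yaw 66.1 F [-1.5 -1.   0.2] tq [-0.37  0.38  0.1 ] open 36.0 q [-0.33  0.62  1.83  1.33  1.17 -0.81]
   [0.0, -0.011, -0.001, -0.003, -0.002, 0.004]
   [0.0, -0.014, -0.001, -0.008, -0.002, -0.038]
   [0.0, -0.016, -0.001, -0.017, -0.002, -0.079]
   [0.0, -0.018, -0.001, -0.029, -0.002, -0.12]
   [0.0, -0.02, -0.001, -0.045, -0.002, -0.159]
   [0.0, -0.022, -0.001, -0.065, -0.002, -0.197]
   [0.0, -0.024, -0.001, -0.087, -0.002, -0.233]
   [0.0, -0.026, -0.001, -0.113, -0.002, -0.266]
   [0.0, -0.028, -0.001, -0.142, -0.002, -0.297]
```

The opening stopped at 36.0 mm, which is the tab's width. Swinging the lid down.

Request:
arm_command(motion=[[[0, -0.003, 0, -0.006, -0.001, -0.038, -0.4], [0, -0.006, 0, -0.015, -0.001, -0.079, -0.4], [0, -0.008, 0, -0.028, -0.001, -0.12, -0.4], [0, -0.01, 0, -0.044, -0.001, -0.16, -0.4], [0, -0.012, 0, -0.064, -0.001, -0.198, -0.4], [0, -0.014, 0, -0.086, -0.001, -0.234, -0.4], [0, -0.016, 0, -0.112, -0.001, -0.267, -0.4], [0, -0.018, 0, -0.14, -0.001, -0.298, -0.4]]])

```text
time: 18.4
tool_pos: [0.5805, 0.0995, 0.1665]
tool_rot: [-3.14, -1.089, 1.152]
contact_force: [-0.9, 2.0, -2.1]
opening: 0.0363
```

```bash
python3 - <<'E'
from h import *
show()
c=cam('scene'); save(c,'s26.png',(200,150,310,250),6)
rows(parc(64,1.5,1.22-np.arange(0,9)*.1,e=26))
E
```

```text
t 18.4 tip stand [ 23.5   1.2 174.8] world [574.   85.  174.8] elev 27.6 yaw 66.1 F [-0.9  2.  -2.1] tq [-0.57  0.48  0.13] open 36.3 q [-0.52  0.58  1.87  1.17  1.27 -0.84]
   [0.001, 0.002, -0.001, 0.006, -0.002, 0.006]
   [0.001, -0.0, -0.001, -0.03, -0.002, -0.025]
   [0.001, -0.003, -0.001, -0.069, -0.002, -0.052]
   [0.001, -0.005, -0.001, -0.111, -0.002, -0.074]
   [0.001, -0.007, -0.001, -0.154, -0.002, -0.093]
   [0.001, -0.01, -0.001, -0.199, -0.002, -0.107]
   [0.001, -0.012, -0.001, -0.246, -0.001, -0.117]
   [0.001, -0.014, -0.001, -0.293, -0.001, -0.122]
   [0.001, -0.016, -0.001, -0.34, -0.001, -0.122]
```

View pics/s26.png

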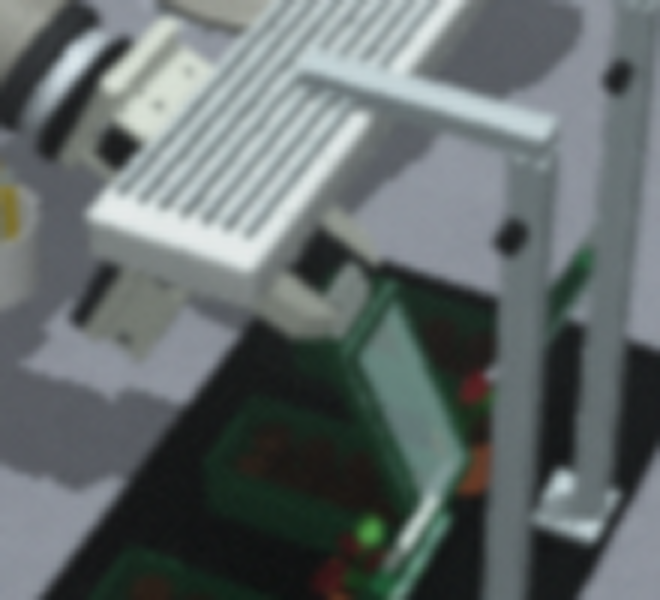

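The lid follows the pinch, with the tab at (350,290) between the fingers. Continuing down.

Request:
arm_command(motion=[[[0, 0, 0, -0.03, 0, -0.025, -0.4], [0, -0.003, 0, -0.069, 0, -0.052, -0.4], [0, -0.005, 0, -0.111, 0, -0.074, -0.4], [0, -0.007, 0, -0.154, 0, -0.093, -0.4], [0, -0.01, 0, -0.199, 0, -0.107, -0.4], [0, -0.012, 0, -0.246, 0, -0.117, -0.4], [0, -0.014, 0, -0.293, 0, -0.122, -0.4], [0, -0.016, 0, -0.34, 0, -0.122, -0.4]]])

```text
time: 19.25
tool_pos: [0.5489, 0.0264, 0.0924]
tool_rot: [3.14, -1.064, 1.153]
contact_force: [-0.5, -1.1, 2.0]
opening: 0.0356
```

```bash
python3 - <<'E'
from h import *
show()
c=cam('scene'); save(c,'s27.png',(190,170,300,260),6)
rows(parc(64,1.5,[.42,.36,.28,.2,.12,.06,0.02,-.02],e=26))
E
```

```text
t 19.25 tip stand [-55.9   0.5 101.2] world [542.5  12.1 101.2] elev 29.1 yaw 66.0 F [-0.5 -1.1  2. ] tq [-0.34  0.31 -0.12] open 35.6 q [-0.68  0.71  1.89  1.09  1.27 -1.02]
   [0.001, -0.0, -0.002, 0.004, -0.003, -0.004]
   [0.001, -0.001, -0.002, -0.024, -0.003, -0.001]
   [0.001, -0.003, -0.002, -0.061, -0.003, 0.005]
   [0.001, -0.005, -0.002, -0.098, -0.003, 0.014]
   [0.001, -0.007, -0.002, -0.134, -0.003, 0.026]
   [0.001, -0.008, -0.002, -0.16, -0.003, 0.037]
   [0.001, -0.009, -0.002, -0.177, -0.003, 0.046]
   [0.001, -0.01, -0.002, -0.194, -0.003, 0.054]
```

View pics/s27.png

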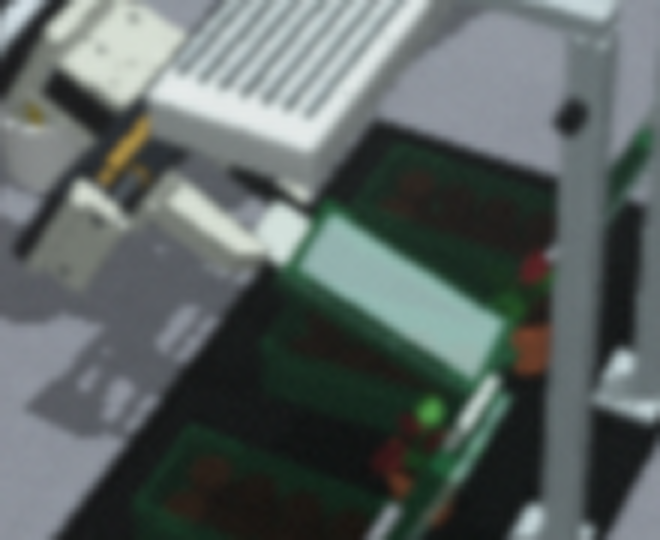

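Request:
arm_command(motion=[[[0, -0.001, 0, -0.024, 0, -0.001, -0.4], [0, -0.003, 0, -0.061, 0, 0.005, -0.4], [0, -0.005, 0, -0.098, 0, 0.014, -0.4], [0, -0.007, 0, -0.134, 0, 0.026, -0.4], [0, -0.008, 0, -0.16, 0, 0.037, -0.4], [0, -0.009, 0, -0.177, 0, 0.046, -0.4], [0, -0.01, 0, -0.19, 0, 0.053, -0.4], [0, -0.01, 0, -0.19, 0, 0.053, -0.4]]])

```text
time: 20.1
tool_pos: [0.5428, 0.0155, 0.0351]
tool_rot: [-3.139, -1.048, 1.151]
contact_force: [-0.4, -2.4, -0.5]
opening: 0.0361
```

```bash
python3 - <<'E'
from h import *
show()
c=cam('scene'); save(c,'s28.png',(190,180,300,270),6)
P=cloud(c); np.save('P28.npy',P)
rows(parc(64,1.5,[0,-.02],e=26))
E
```

```text
t 20.1 tip stand [-68.3   1.6  44.1] world [536.4   1.2  44.1] elev 29.9 yaw 66.1 F [-0.4 -2.4 -0.5] tq [-0.82  0.52 -0.06] open 36.1 q [-0.7   0.82  1.89  1.1   1.21 -1.12]
   [-0.0, -0.001, -0.001, -0.006, 0.0, -0.005]
   [-0.0, -0.001, -0.001, -0.014, 0.0, -0.001]
```

View pics/s28.png

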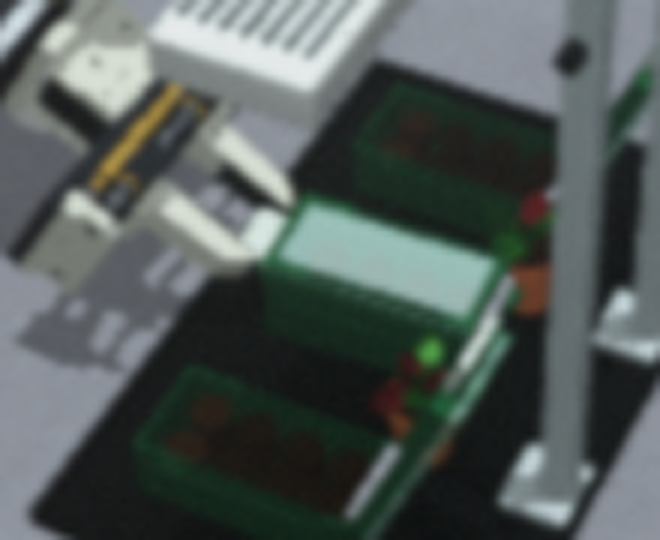

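The lid looks shut. I'll press it down a few mm, open, and back off.

Request:
arm_command(motion=[[[0, 0, 0, -0.014, 0, 0.005, -0.4], [0, 0, 0, -0.018, 0, 0.008, -0.4], [0, 0, 0, -0.018, 0, 0.008, 0.2], [0, 0, 0, -0.018, 0, 0.008, 0.2], [0, 0, 0, -0.018, 0, 0.008, 0.2], [0, 0, 0, 0, 0, -0.15, 0.2], [0, 0, 0, 0, 0, -0.27, 0.7], [0, 0, 0, 0, 0, -0.27, 0.7]]])

```text
time: 20.95
tool_pos: [0.5152, -0.0527, 0.0776]
tool_rot: [3.133, -1.046, 1.157]
contact_force: [0.3, 0.2, 0.1]
opening: 0.0667
```

```bash
python3 - <<'E'
from h import *
show()
c=cam('scene'); save(c,'s29.png',(190,180,300,270),6)
P=cloud(c); hsv=cv2.cvtColor(c['image'],cv2.COLOR_RGB2HSV)
s=np.array([st(q) for q in P.reshape(-1,3)]).reshape(P.shape)
m=(c['z_map']>0)&(abs(s[...,1]-1.5)<24)&(s[...,0]>-60)&(s[...,0]<60)&(s[...,2]>30)
for a in range(-60,60,20):
    g=s[m&(s[...,0]>=a)&(s[...,0]<a+20)]; print(a,len(g),np.median(g[:,2]).round(1))
g=(hsv[...,1]>25)&(hsv[...,0]>45)&(hsv[...,0]<95)&(c['z_map']>0)&(P[...,2]<.075)&(P[...,2]>.05)&(abs(s[...,1])<45)&(abs(s[...,0])<85)
q=np.argwhere(g); w=np.array([ray(c,x,y,.059)[:2] for y,x in q])*1000; r=cv2.minAreaRect(w.astype(np.float32)); print(r,st([r[0][0]/1e3,r[0][1]/1e3,0]))
w=(hsv[...,1]<40)&(hsv[...,2]>140)&(c['z_map']>0)&(P[...,2]<.06)&(P[...,2]>.04)&(abs(s[...,1])<25)&(s[...,0]<-55)&(s[...,0]>-95)
q=np.argwhere(w); v=np.array([st(np.r_[ray(c,x,y,.05)[:2],0]) for y,x in q]); print('tab',len(q),v.mean(0),v.min(0),v.max(0))
E
```

```text
t 20.95 tip stand [-141.8   -0.7   86.6] world [508.8 -66.9  86.6] elev 30.1 yaw 65.7 F [0.3 0.2 0.1] tq [-0.56  0.29 -0.04] open 66.7 q [-0.84  0.74  1.84  0.96  1.32 -1.06]
-60 63 60.8
-40 59 60.7
-20 113 61.5
0 147 64.1
20 160 63.4
40 169 360.4
((563.8319702148438, 65.0052261352539), (130.38046264648438, 87.691650390625), 67.81795501708984) [1.11698353 2.42882872 0.        ]
tab 44 [-75.73992614   1.55396035   0.        ] [-85.00865449 -16.60327412   0.        ] [-65.95403651  20.10450781   0.        ]
```

View pics/s29.png

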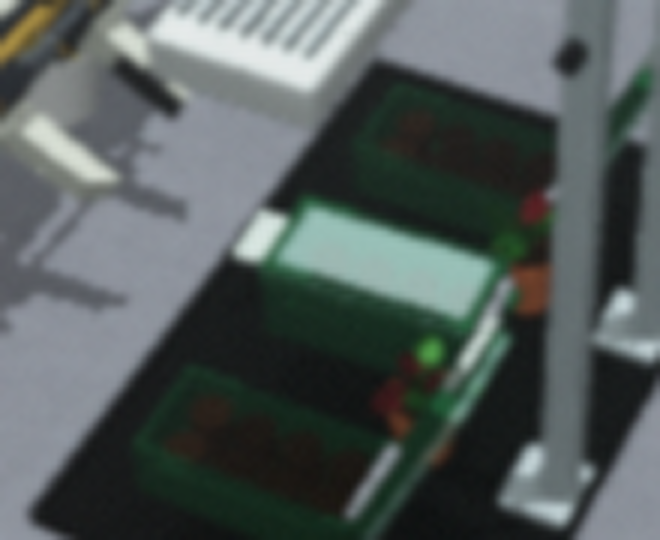

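The lid reads flat: tab centre (-75.7, 1.6) mm in the stand frame, lid top at about 60.8 mm. I'll raise the tool, steepen it to 70° and open fully for the side grasp.

```bash
python3 - <<'E'
from h import *
rows([T(-80,1.5,150,70),T(-29,1.5,100,70),T(-1.5,1.5,20,70)])
E
```

```text
[0.002, -0.444, -0.001, 0.247, -0.005, 0.053]
   [0.002, -0.444, -0.001, 0.188, -0.006, 0.283]
   [0.002, -0.444, -0.001, 0.003, -0.007, 0.496]
```

Request:
arm_command(motion=[[[0, -0.44, 0, 0.247, -0.005, 0.053, 1], [0, -0.44, 0, 0.247, -0.005, 0.053, 1], [0, -0.44, 0, 0.247, -0.005, 0.053, 1], [0, -0.44, 0, 0.247, -0.005, 0.053, 1], [0, -0.44, 0, 0.247, -0.005, 0.053, 1], [0, -0.444, 0, 0.188, -0.006, 0.283, 1], [0, -0.444, 0, 0.188, -0.006, 0.283, 1]]])

```text
time: 21.7
tool_pos: [0.5531, 0.0488, 0.0806]
tool_rot: [-3.138, -0.351, 1.156]
contact_force: [0.4, -0.3, 0.0]
opening: 0.0918
```

```bash
python3 - <<'E'
from h import *
show()
c=cam('scene'); save(c,'s30.png',(180,140,300,260),5)
t=cam('top'); save(t,'t30.png',(220,150,320,240),6)
rows([T(-14,1.5,55,70),T(-1.5,1.5,20,70)])
E
```

```text
t 21.7 tip stand [-24.2   5.6  97.5] world [550.6  43.1  97.5] elev 69.9 yaw 66.8 F [ 0.4 -0.3  0. ] tq [-0.26  0.23  0.03] open 91.8 q [-0.27  0.48  1.75  0.45  0.91 -0.13]
   [-0.005, -0.001, 0.001, -0.013, 0.018, 0.143]
   [-0.005, -0.001, 0.001, -0.014, 0.019, 0.267]
```

View pics/s30.png

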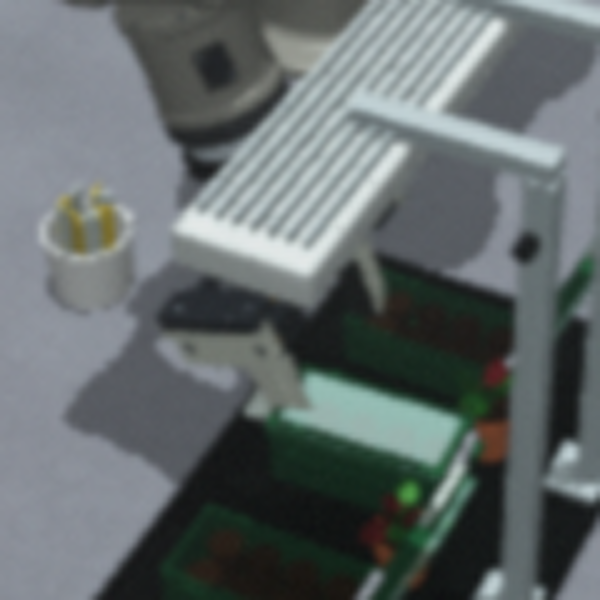

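View pics/t30.png

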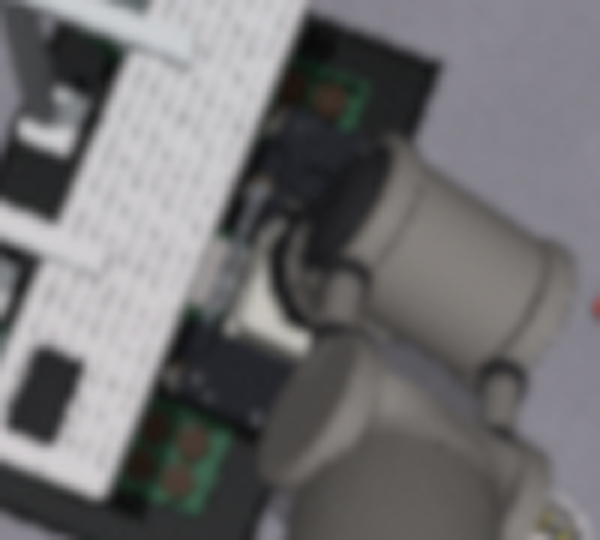

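The fingers straddle the box, at (300,400) and (375,295) in the scene crop. The tool sits 4 mm off sideways, so I'll correct that before descending.

Request:
arm_command(motion=[[[0, 0, 0, 0, 0, 0, 1], [0, 0, 0, 0, 0, 0, 1]]])

```text
time: 22.0
tool_pos: [0.5543, 0.0442, 0.0831]
tool_rot: [3.141, -0.351, 1.153]
contact_force: [0.5, 0.0, 0.2]
opening: 0.0917
```

```bash
python3 - <<'E'
from h import *
show()
rows([T(-14,1.5,55,70),T(-1.5,1.5,20,70)])
E
```

```text
t 22.0 tip stand [-27.9   2.7 100. ] world [551.8  38.6 100. ] elev 69.9 yaw 66.0 F [0.5 0.  0.2] tq [-0.3   0.15  0.02] open 91.7 q [-0.27  0.48  1.75  0.45  0.91 -0.13]
   [0.0, -0.001, -0.0, -0.008, 0.004, 0.157]
   [0.0, -0.001, -0.0, -0.009, 0.004, 0.281]
```

Request:
arm_command(motion=[[[0, 0, 0, -0.008, 0.004, 0.1, 1], [0, 0, 0, -0.008, 0.004, 0.157, 1], [0, 0, 0, -0.009, 0.004, 0.24, 1], [0, 0, 0, -0.009, 0.004, 0.281, 1], [0, 0, 0, -0.009, 0.004, 0.281, 1]]])

```text
time: 22.5
tool_pos: [0.5653, 0.0682, 0.0018]
tool_rot: [-3.139, -0.351, 1.152]
contact_force: [-0.1, 0.6, 0.2]
opening: 0.0918
```

```bash
python3 - <<'E'
from h import *
show()
c=cam('scene'); save(c,'s31.png',(190,180,300,270),6)
E
```

```text
t 22.5 tip stand [-1.5  2.3 18.7] world [562.8  62.6  18.7] elev 69.9 yaw 66.4 F [-0.1  0.6  0.2] tq [-0.28  0.25  0.03] open 91.8 q [-0.22  0.62  1.79  0.53  0.74 -0.2 ]
```

View pics/s31.png

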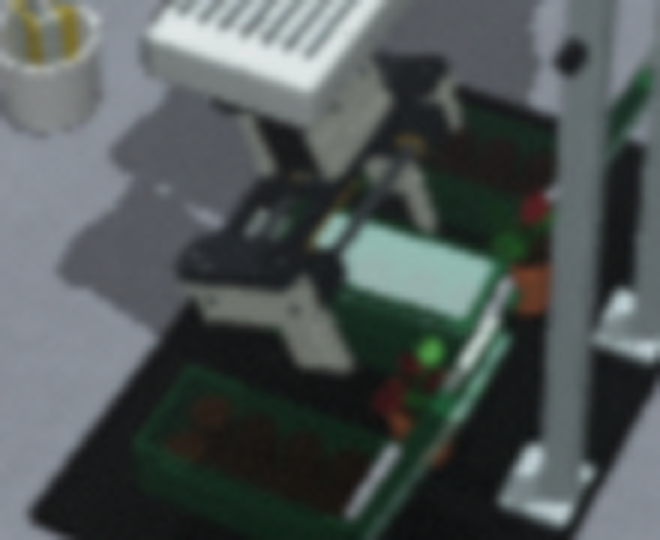

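Request:
arm_command(motion=[[[0, 0, 0, 0, 0, 0, 0.1], [0, 0, 0, 0, 0, 0, 0.1], [0, 0, 0, 0, 0, 0, 0.1], [0, 0, 0, 0, 0, 0, 0.1], [0, 0, 0, 0, 0, 0, 0.1], [0, 0, 0, 0, 0, 0, 0.1]]], grip_force=30)

```text
time: 23.15
tool_pos: [0.5645, 0.0692, 0.0029]
tool_rot: [-3.138, -0.351, 1.153]
contact_force: [-3.8, -0.3, 5.7]
opening: 0.0606
```

```bash
python3 - <<'E'
from h import *
show()
rows([T(-1.5,1.5,32,70),T(-30,1.5,60,70),T(-200,1.5,110,70)])
E
```

```text
t 23.15 tip stand [-1.   3.5 19.8] world [562.   63.5  19.8] elev 69.9 yaw 66.7 F [-3.8 -0.3  5.7] tq [0.27 1.08 0.47] open 60.6 q [-0.22  0.62  1.79  0.53  0.74 -0.2 ]
   [-0.002, -0.001, -0.0, 0.012, 0.007, -0.039]
   [-0.002, -0.001, -0.0, -0.045, 0.006, -0.159]
   [-0.002, -0.001, -0.0, -0.519, 0.005, -0.511]
```

The opening is 60.6 mm, so the box is gripped. Lifting gently straight up.

Request:
arm_command(motion=[[[0, 0, 0, 0.006, 0, -0.019, 0.1], [0, 0, 0, 0.012, 0, -0.04, 0.1], [0, 0, 0, 0.024, 0, -0.075, 0.1], [0, 0, 0, 0.036, 0, -0.11, 0.1], [0, 0, 0, 0.036, 0, -0.11, 0.1]]])

```text
time: 23.65
tool_pos: [0.5669, 0.0669, 0.0394]
tool_rot: [3.138, -0.352, 1.154]
contact_force: [0.9, 0.6, -4.9]
opening: 0.0605
```

```bash
python3 - <<'E'
from h import *
show()
c=cam('scene'); save(c,'s32.png',(190,170,300,260),6)
rows([T(-100,3.5,80,70),T(-230,3.5,120,70)])
E
```

```text
t 23.65 tip stand [-2.1  0.5 56.3] world [564.3  61.3  56.3] elev 69.8 yaw 65.5 F [ 0.9  0.6 -4.9] tq [-0.61  0.29 -0.  ] open 60.5 q [-0.22  0.56  1.76  0.49  0.81 -0.14]
   [0.001, -0.001, 0.0, -0.278, -0.008, -0.189]
   [0.001, -0.001, 0.0, -0.639, -0.008, -0.464]
```

View pics/s32.png

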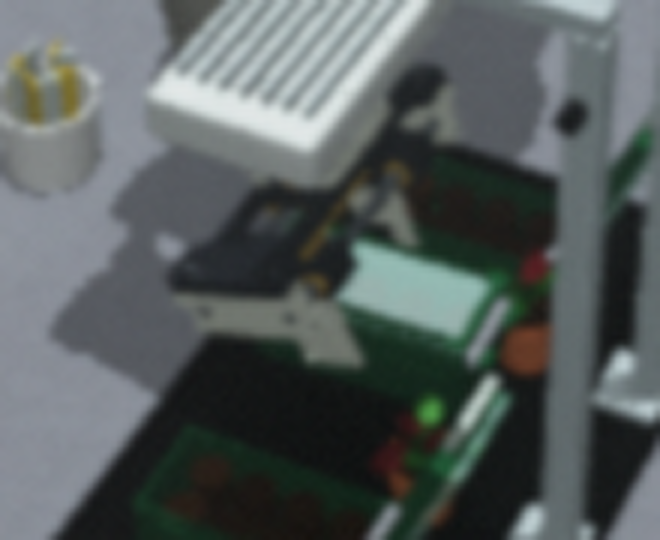

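Lifted: the weight shows as -4.9 N and the box is level. I'll draw it back out beneath the lamp.

Request:
arm_command(motion=[[[0, 0, 0, -0.14, 0, -0.095, 0.1], [0, 0, 0, -0.278, 0, -0.189, 0.1], [0, 0, 0, -0.278, 0, -0.189, 0.1], [0, 0, 0, -0.639, 0, -0.464, 0.1], [0, 0, 0, -0.639, 0, -0.464, 0.1], [0, 0, 0, -0.639, 0, -0.464, 0.1], [0, 0, 0, -0.639, 0, -0.464, 0.1]]])

```text
time: 24.4
tool_pos: [0.4731, -0.1457, 0.1032]
tool_rot: [3.138, -0.348, 1.15]
contact_force: [0.4, 1.0, -4.9]
opening: 0.0604
```

```bash
cat >> h.py <<'E'
def W(x,y,z,e,yaw):
    r=rot(e,yaw); return (np.array([x,y,z])+LT*r.as_matrix()[:,2],r)
E
python3 - <<'E'
from h import *
show()
for n in('scene','top'):
    k=cam(n); 
    if n=='top': save(k,'t33.png',(230,120,400,270),4.5)
    hsv=cv2.cvtColor(k['image'],cv2.COLOR_RGB2HSV)
    red=((hsv[...,0]<6)|(hsv[...,0]>174))&(hsv[...,1]>150)&(hsv[...,2]>60)
    nn,l,s,ce=cv2.connectedComponentsWithStats(red.astype(np.uint8)); i=1+np.argmax(s[1:,4])
    q=np.array([ray(k,x,y,.036)[:2] for y,x in np.argwhere(l==i)])*1000; r=cv2.minAreaRect(q.astype(np.float32)); print(n,s[i,4],r)
d=u_(42)
rows([W(480,-260,110,70,52),W(510-1.5*d[0],-330-1.5*d[1],70,70,42)])
E
```

```text
t 24.4 tip stand [-2.344e+02  1.000e-01  1.201e+02] world [ 470.5 -151.3  120.1] elev 70.0 yaw 65.2 F [ 0.4  1.  -4.9] tq [-0.58  0.28  0.01] open 60.4 q [-0.69  0.42  1.78  0.39  1.07 -0.48]
scene 2183 ((510.91015625, -328.18341064453125), (239.9893035888672, 158.8890380859375), 42.4793815612793)
top 665 ((516.265625, -349.64447021484375), (210.58877563476562, 113.63624572753906), 41.85810470581055)
   [-0.053, -0.001, 0.145, -0.321, 0.187, -0.086]
   [-0.091, -0.001, 0.25, -0.534, 0.375, -0.022]
```

View pics/t33.png

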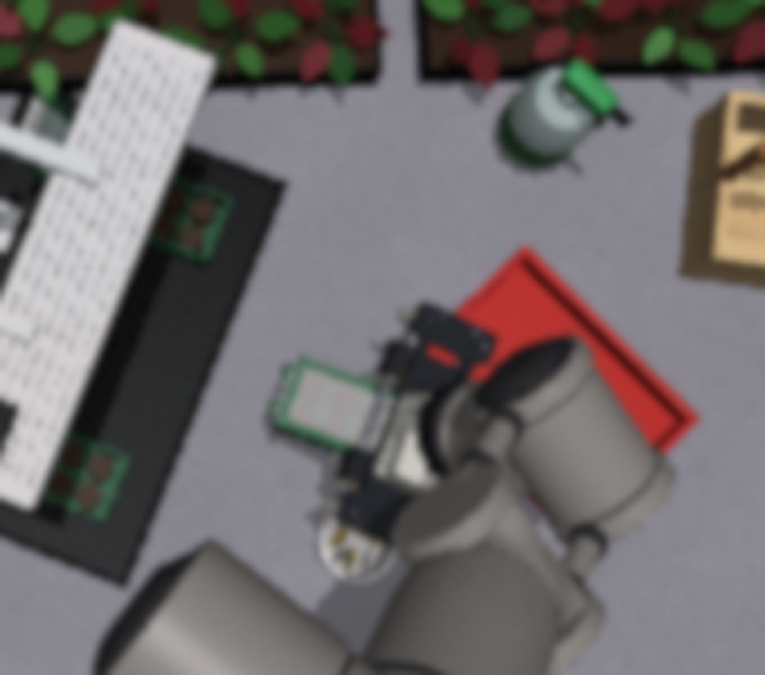

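The box is clear of the stand at (335,405) in the crop, with the red tray free at (590,340). Moving over the tray and turning to 42°.

Request:
arm_command(motion=[[[-0.053, 0, 0.145, -0.321, 0.187, -0.086, 0.1], [-0.053, 0, 0.145, -0.321, 0.187, -0.086, 0.1], [-0.053, 0, 0.145, -0.321, 0.187, -0.086, 0.1], [-0.091, 0, 0.25, -0.534, 0.375, -0.022, 0.1], [-0.091, 0, 0.25, -0.534, 0.375, -0.022, 0.1], [-0.091, 0, 0.25, -0.534, 0.375, -0.022, 0.1], [-0.091, 0, 0.25, -0.534, 0.375, -0.022, 0.1], [-0.091, 0, 0.25, -0.534, 0.375, -0.022, 0.1]]])

```text
time: 25.3
tool_pos: [0.514, -0.3242, 0.053]
tool_rot: [-3.138, -0.351, 0.736]
contact_force: [0.6, -0.4, -5.0]
opening: 0.0601
```

```bash
python3 - <<'E'
from h import *
show()
c=cam('scene'); save(c,'s34.png',(90,150,220,260),6)
t=cam('top'); save(t,'t34.png',(300,150,410,260),6)
d=u_(42)
rows([W(510-1.5*d[0],-330-1.5*d[1],30,70,42),W(510-1.5*d[0],-330-1.5*d[1],18,70,42)])
E
```

```text
t 25.3 tip stand [-380.6 -107.2   69.9] world [ 509.5 -328.4   69.9] elev 69.9 yaw 42.7 F [ 0.6 -0.4 -5. ] tq [-0.48  0.56 -0.02] open 60.1 q [-0.89  0.64  1.55  0.42  1.02 -0.28]
   [-0.002, -0.001, 0.002, -0.053, 0.004, 0.125]
   [-0.002, -0.001, 0.002, -0.066, 0.004, 0.163]
```

View pics/s34.png

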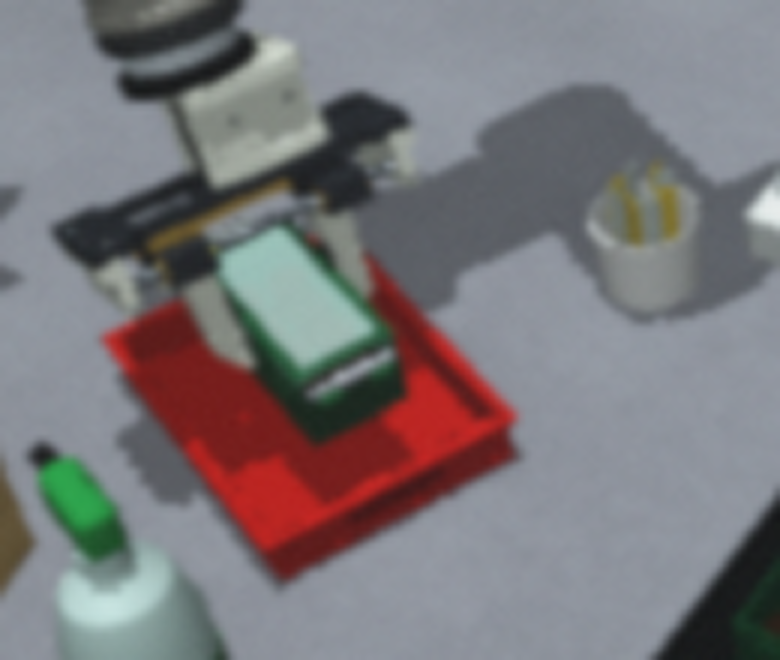

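View pics/t34.png

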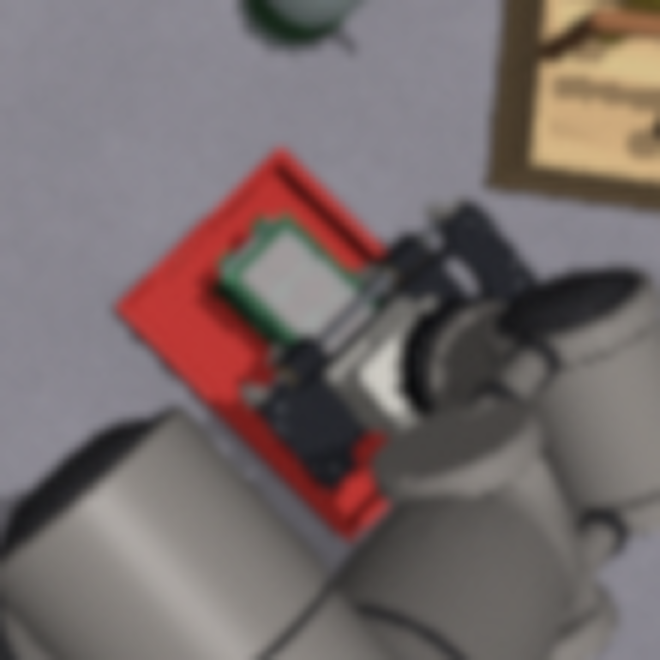

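The box hangs level above the tray, centred at about (310,330) in the scene crop. Lowering it slowly.

Request:
arm_command(motion=[[[0, 0, 0, -0.028, 0.004, 0.065, 0.1], [0, 0, 0, -0.053, 0.004, 0.125, 0.1], [0, 0, 0, -0.056, 0.004, 0.135, 0.1], [0, 0, 0, -0.059, 0.004, 0.144, 0.1], [0, 0, 0, -0.062, 0.004, 0.151, 0.1], [0, 0, 0, -0.063, 0.004, 0.155, 0.1], [0, 0, 0, -0.063, 0.004, 0.155, 0.1]]])

```text
time: 26.1
tool_pos: [0.5137, -0.3285, 0.0036]
tool_rot: [-3.141, -0.351, 0.735]
contact_force: [0.3, -0.5, -5.1]
opening: 0.0602
```

```bash
python3 - <<'E'
from h import *
show()
E
```

```text
t 26.1 tip stand [-384.6 -108.6   20.5] world [ 509.1 -332.6   20.5] elev 69.9 yaw 42.1 F [ 0.3 -0.5 -5.1] tq [-0.44  0.44  0.03] open 60.2 q [-0.89  0.71  1.58  0.44  0.93 -0.34]
```

Request:
arm_command(motion=[[[0, 0, 0, -0.001, 0, 0.003, 0.1], [0, 0, 0, -0.002, 0, 0.005, 0.1], [0, 0, 0, -0.003, 0, 0.008, 0.1], [0, 0, 0, -0.003, 0, 0.008, 0.1]]])

```text
time: 26.5
tool_pos: [0.5134, -0.329, 0.0014]
tool_rot: [3.141, -0.351, 0.735]
contact_force: [-5.4, -1.9, 4.9]
opening: 0.0602
```

It has touched down: Fz went from -5 to +5 N. Releasing.

Request:
arm_command(motion=[[[0, 0, 0, 0, 0, -0.002, 0.1], [0, 0, 0, 0, 0, -0.002, 0.7], [0, 0, 0, 0, 0, -0.002, 0.7], [0, 0, 0, 0, 0, -0.002, 0.7], [0, 0, 0, 0, 0, -0.002, 0.7]]])

```text
time: 27.0
tool_pos: [0.5134, -0.3283, 0.001]
tool_rot: [-3.14, -0.351, 0.735]
contact_force: [0.3, -0.2, -0.4]
opening: 0.0778
```

```bash
python3 - <<'E'
from h import *
show()
c=cam('scene'); save(c,'s35.png',(90,150,220,260),6)
d=u_(42)
rows([W(485,-355,100,70,42),W(410,-420,170,70,42)])
E
```

```text
t 27.0 tip stand [-384.5 -108.3   17.9] world [ 508.8 -332.4   17.9] elev 69.9 yaw 42.3 F [ 0.3 -0.2 -0.4] tq [-0.22  0.25  0.02] open 77.8 q [-0.89  0.71  1.58  0.45  0.92 -0.34]
   [-0.001, -0.001, 0.001, -0.009, 0.002, -0.295]
   [-0.001, -0.001, 0.001, -0.239, -0.005, -0.627]
```

View pics/s35.png

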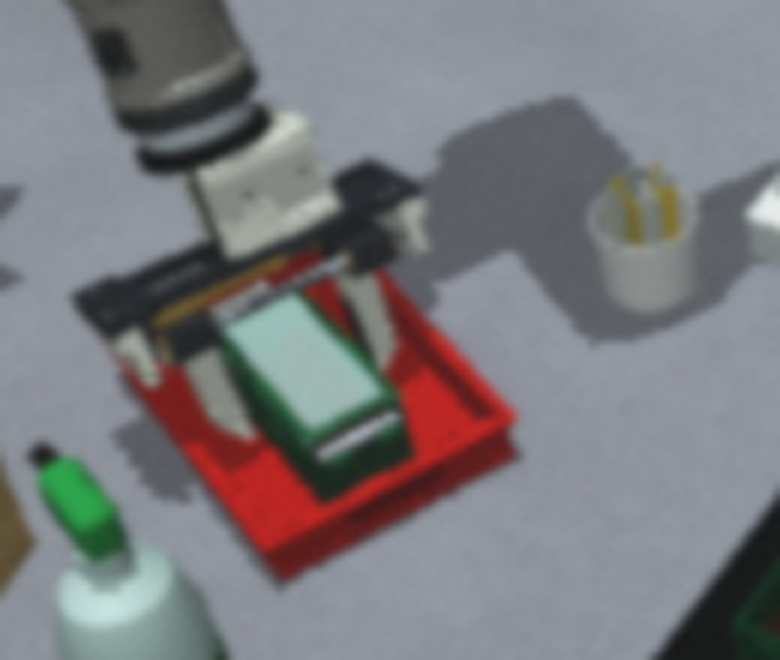

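Released, and the box stands in the tray. Withdrawing along the tool axis.

Request:
arm_command(motion=[[[0, 0, 0, -0.005, 0, -0.1, 0.7], [0, 0, 0, -0.009, 0, -0.2, 0.7], [0, 0, 0, -0.009, 0, -0.295, 0.7], [0, 0, 0, -0.239, 0, -0.627, 0.7], [0, 0, 0, -0.239, 0, -0.627, 0.7], [0, 0, 0, -0.239, 0, -0.627, 0.7], [0, 0, 0, -0.239, 0, -0.627, 0.7]]])

```text
time: 27.75
tool_pos: [0.4144, -0.42, 0.1551]
tool_rot: [3.138, -0.349, 0.733]
contact_force: [-0.3, 1.4, -1.0]
opening: 0.0777
```

```bash
python3 - <<'E'
from h import *
show()
c=cam('scene'); save(c,'s36.png',(90,150,220,260),6); save(c,'s36b.png',(180,140,330,280),5)
t=cam('top'); save(t,'t36.png',(200,110,400,260),4)
P=cloud(c); hsv=cv2.cvtColor(c['image'],cv2.COLOR_RGB2HSV)
u=u_(42)[:2]; v=np.array([-u[1],u[0]]); D=P[...,:2]*1000-np.array([509,-331]); a=D@u; b=D@v
m=(c['z_map']>0)&(abs(b)<24)&(abs(a)<62)&(P[...,2]>.03)
A_=np.c_[a[m],b[m],np.ones(m.sum())]; z=P[...,2][m]*1000; k=abs(z-np.median(z))<6
s,*_=np.linalg.lstsq(A_[k],z[k],rcond=None); print('lid plane slopes',s,'med',np.median(z[k]))
for lo in range(-90,70,20):
    g=(c['z_map']>0)&(abs(b)<(14 if lo<-64 else 24))&(a>=lo)&(a<lo+20)&(P[...,2]>.02); print(lo,g.sum(),np.median(P[...,2][g]*1000).round(1) if g.any() else None)
E
```

```text
t 27.75 tip stand [-508.4  -54.9  172. ] world [ 409.8 -424.1  172. ] elev 70.0 yaw 41.4 F [-0.3  1.4 -1. ] tq [-0.28  0.25 -0.03] open 77.7 q [-1.12  0.53  1.42  0.35  1.3  -0.39]
lid plane slopes [-3.63007808e-03  9.77282779e-03  5.85696221e+01] med 58.52098533639632
-90 16 49.3
-70 21 58.4
-50 52 58.7
-30 59 58.6
-10 53 58.3
10 55 58.5
30 72 57.7
50 122 48.0
```

View pics/s36.png

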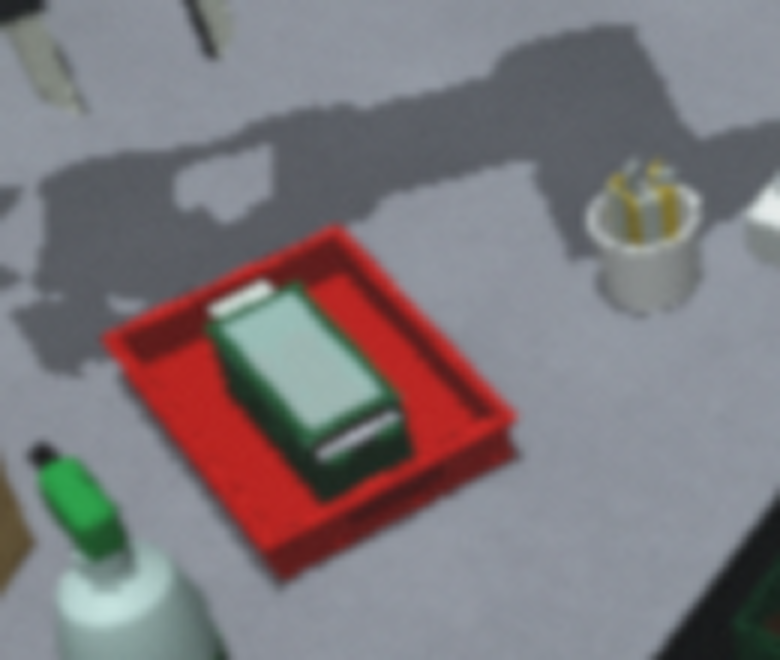

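View pics/s36b.png

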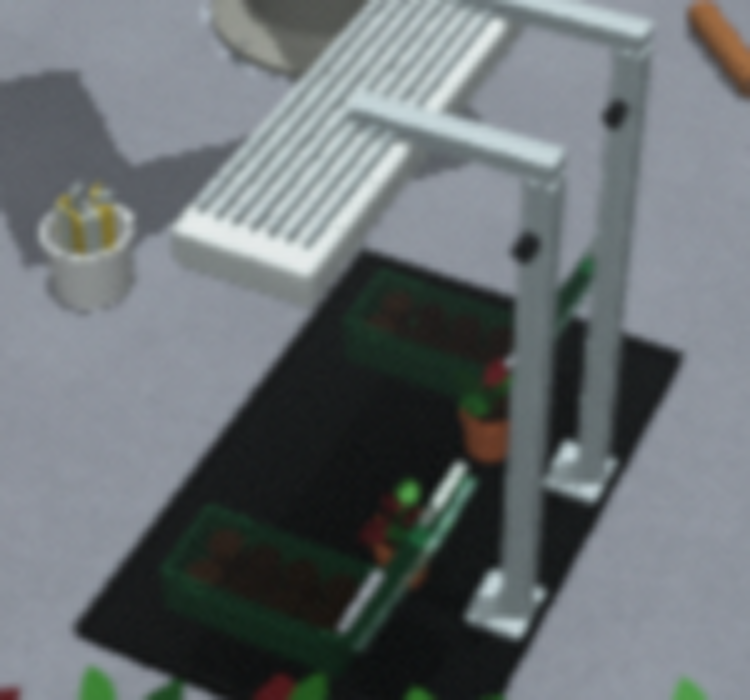

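View pics/t36.png

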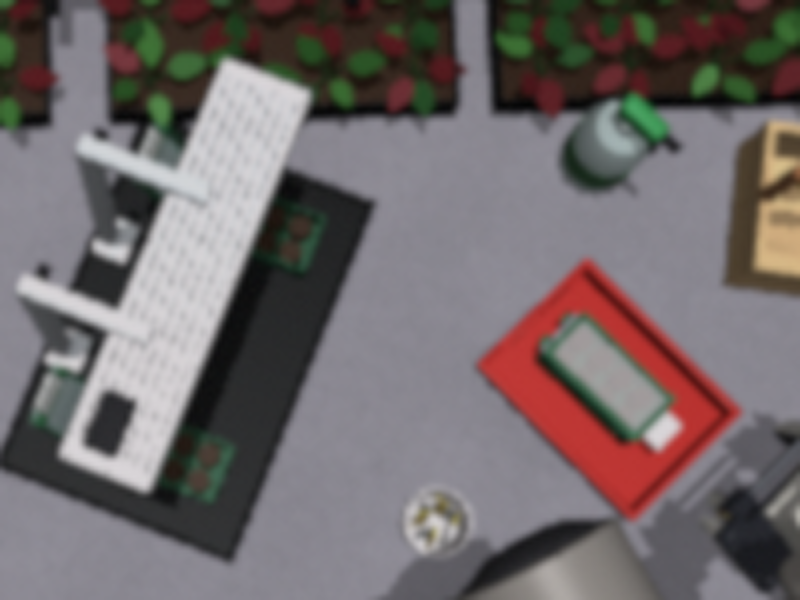

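The box lies flat and shut in the tray. Its lid plane slopes under 0.01, the lid top reads 58.5 mm and the tab 49.3 mm. Both other boxes stand with their lids back, and the pots are in place. Handing in.

```bash
python3 - <<'E'
from h import *
show(); print(robot.hand_in())
E
```

```text
t 27.85 tip stand [-505.   -54.6  169.6] world [ 410.9 -420.9  169.6] elev 69.9 yaw 42.4 F [ 0.1  0.1 -0.4] tq [-0.23  0.31  0.03] open 78.3 q [-1.11  0.53  1.43  0.35  1.3  -0.39]
the job is handed in; nothing more can be done
None
```

The middle box has the stiff hinge. Its lid is shut again and it now stands in the red reject tray. I opened all three lids first. The two outer lids swung back onto their stops by themselves, while the middle one stayed at about 1.65 rad when let go. I pushed that one on to about 1.93 rad, closed it by its tab, and set the box down at about 10 N of contact. The job took about 28 s of the 72 s.

**Last checks**
- **Rejected box:** it lies flat in the tray. The lid plane slopes less than 0.01 rad, and the lid top reads 58.5 mm against 57 mm expected. That fits the camera's usual 1–1.5 mm high reading, so the lid is shut.
- **Two free boxes:** both stand where they were with their lids lying back. The near lid measured about 1.95 rad. The far lid's tip was partly hidden behind a post, so I judged it from the top and scene views.
- **Surroundings:** the pots, lamp and label cup look unmoved by eye, and the robot was touching nothing at hand-in.

**What disagreed**
- **Fingertip position:** in the pictures the fingertips end about 18 mm short of the reported TCP. My first lift on the middle box passed in front of the tab because of this. It moved nothing, and I corrected for the offset from then on.

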